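# Turn stoppers out of a hinged block onto their cover

### The job

Turn out the three rubber stoppers so that they stand wide end down: hook the loose cover under the hinge shaft and lay it flat on the pocket block, then take the cover's and the block's half bars together in one grip and swing both over until the cover lies on the tray. Let go, take the block's half bar alone and swing the empty block all the way back, leaving the cover on the tray with the stoppers standing on it. Leave the other things on the worktop where they are.

Things in the scene. Friction and masses are not known exactly. Their poses are not given: they have to be found in the camera images.
- shaft (a point): Middle of the steel hinge shaft (8 mm thick, 50 mm above the worktop) of a turn-over stand fixed to the worktop. x runs along the shaft, y points to the side where the block lies, z up. The shaft is bare over x -44 to +44 mm between the block's hinge arms. Base 140x180x8 mm; two bearing posts at x = +-62 mm, 59 mm high.
- tray (a point): Centre of the rim plane of the stand's fixed steel tray, 53 mm to the -y side of the shaft, 44.5 mm above the worktop; the tray is 116 mm long (x), 58 mm wide, and hollow, so that the turned-over cover lies on its rim with the fin hanging inside.
- block (a joint): Angle of the white block about the shaft: 0 = at the start, level, pockets up, on the +y side; grows as its free end is lifted up and over; 3.14 (stop) = upside down over the tray. Turns with little friction and falls either way when let go; 0.3 kg.
- block_face (a point): Middle of the block's pocket face, 47.5 mm from the shaft axis, whose plane also holds the shaft axis and the bar axis. x along the shaft, y away from the shaft, z out of the pockets. The block is 108 mm (x) by 41 mm (y), 36 mm deep, with three pockets in a row, and turns with block.
- block_bar (a point): Middle of the block's own half of the grip bar: round steel, 10 mm thick, parallel to the shaft, 145 mm from it. Axes as block_face. From here it is free 18 mm to -x (there a rod joins it to the block) and 21 mm to +x (its end). The middle of the whole two-part bar is 24 mm to +x. Over 50 mm is free between bar and block or cover, nothing beyond the bar.
- cover_fin (a point): Centre of the black grip fin on the loose aluminium cover: 44 mm long (x), 10 mm thick (y), 30 mm high (15 mm below, down to the plate, to 15 mm above); grasp it across its thickness. Axes as cover_hook, which is 50 mm to -y and 20 mm below. The cover's centre of mass is within 15 mm of the fin in x and y; mass about 0.16 kg.
- cover_plate (a point): Middle of the cover plate's flat underside (which goes on the pocket face), axes as cover_hook, 50 mm to +y of it. The plate is 108 mm (x) by 68 mm (y), 5 mm thick. A foot under its +y edge (30 to 34 mm to +y) reaches 9 mm below this face, beyond the block when the cover is on; the cover lies level on foot and hook at the start.
- cover_hook (a point): Centre of the hook slot along the cover's -y edge: meets shaft, axes parallel, when the cover is on. z: fin side. Slot 82 mm wide (x), 10 mm high, open to +y, closed at y = -5 mm; lower lip from y = -9 to +2, z = -9 to -5 mm. To put on: lower flat with this point 9 to 10 mm to -y of the shaft until the plate lies on the block, then slide as far to +y.
- cover_bar (a point): Middle of the cover's own half of the grip bar, 10 mm thick, 45 mm long along x, a rod to the plate at its +x end; axes as cover_hook, 145 mm to +y and 24 mm to +x of it. With the cover on, it continues the block's half bar in one line, with a 6 mm gap between the two.
- stopper_a_mid (a point): Centre of a brown-red rubber stopper, 23 mm across and 28 mm high, 12 g, half-way up; z points to its wide end (up at the start, standing loose in a pocket of the block, its top 1.5 mm below the pocket face; the pocket is 32 mm long away from the shaft).
- stopper_b_mid (a point): Centre of a brown-red rubber stopper, 23 mm across and 28 mm high, 12 g, half-way up; z points to its wide end (up at the start, standing loose in a pocket of the block, its top 1.5 mm below the pocket face; the pocket is 32 mm long away from the shaft).
- stopper_c_mid (a point): Centre of a brown-red rubber stopper, 23 mm across and 28 mm high, 12 g, half-way up; z points to its wide end (up at the start, standing loose in a pocket of the block, its top 1.5 mm below the pocket face; the pocket is 32 mm long away from the shaft).
- timer: small white timer lying flat, 66x62x21 mm; a bystander, origin at the centre of its underside.
- tape_roll: roll of tape lying flat, 72 mm across, 19 mm high; a bystander, origin at the centre of its underside.
- marker: marker pen, 133 mm long, 18 mm thick; a bystander, origin at the centre of its underside.
- tweezers: steel tweezers, 124 mm long, 9 mm high; a bystander, origin at the centre of its underside.
- logbook: dark blue logbook lying flat, 210x152x14 mm; a bystander, origin at the centre of its underside.

How it is judged:
By the outcome, as a careful person would: the job done as asked, in the order asked, and still so for the second after the job is handed in, with the robot touching nothing.
It also fails if it takes over 72 s, if anything falls off the work surface, if the arm or the gripper's body presses on something with over 40 N, if the wrist force passes 120 N, or if a joint passes its speed limit or range.

### The arm

A 6-joint arm with a two-finger parallel gripper is mounted at the origin on a cart in front of the work surface, level with it; the furniture and walls round the work are solid. World frame = base frame: x ahead of the robot, y to its left, z up, the work surface at z = 0. Lengths are in m, angles in rad, forces in N, time in s.
With the tool pointing down it reaches from about 0.375 to 0.825 m from the base axis. Payload 5.5 kg.
Tool frame: the origin (TCP) lies midway between the tips of the shut fingers; the grasp point (between the pads) lies 19 mm behind it (grasp_offset is the distance from the TCP to the grasp point, in m); z points along the fingers, y is the line along which they close (so a half turn about z gives the same grasp; the last joint's range is limited). The gripper opens to 85 mm and grips with 20 to 120 N. Pads are 22 mm wide; open, the fingers measure 114 mm over their backs; the gripper's body (76 mm by 85 mm) begins 54 mm behind the grasp point. The pads swing forward as they close: fully open they stand 13 mm farther back than shut.
Start: joints at [-1.214, 0.314, -0.047, 1.21, 0, 1.571], TCP at [0.21, -0.562, 0.231] pointing down, gripper open.
Joint ranges: [-2.67, 2.67], [-0.69, 1.73], [-1.03, 1.25], [-2.08, 2.16], [-1.42, 1.45], [-3.14, 3.14]. Speed limits (rad/s): [2.39, 2.39, 3.01, 3.14, 3.14, 3.14].

### API

Orientations are given as a rotation vector (axis times angle).
In Python, from workcell import sense, snapshot, camera_params, hand_in, grasp_offset gives the robot as it stands. The module is installed in compiled form; this text tells all that it offers.
- The arm moves only by the tool carry_out, never from a script. Its argument "series" is a list of rows, each a list of 7 numbers: the turn, a rotation vector about the tool's x, y, z in rad, then the shift along the tool's x, y, z in mm, then the gripper command: -1 is shut, 1 is fully open, values between are in proportion. A call has 1 to 20 rows; each row is the pose to reach, as a shift and turn from the pose commanded when the call began, along the tool's axes at that moment; what a row does not reach only later rows make up. A row lasts 1/12 s, in which the tool goes at most 41.7 mm and 7.16 degrees, less where a joint would pass 70% of its speed; a pose out of reach is approached as far as the arm can. A call with a gripper value outside its range is refused whole. The fingers move at their own pace and stop on an object; "newtons" is the grip in N (left out, the last holds). Time passes only in rows, so rows that repeat a pose let the fingers close. It gives the time, the measured TCP pose, the force, the opening and the grip force at its end, in the units of the state.
- sense(): the state, without advancing time (a new reading comes with each control period).
- snapshot(name): name is "scene" or "top"; returns (picture, depth): 480x640x3 uint8, red, green, blue; 480x640 float32, m along the optical axis (not along the pixel's ray), 0 where there is no reading.
- camera_params(name): a dict with "vfov" (degrees; the focal length in pixels is half the picture's height over the tangent of half this angle, whatever the lens; pixels are square), "cx", "cy" (the principal point, pixels), "k1" (the pictures are not rectified: a ray, as slopes to the right and down, at radius r is drawn at 1 + k1 r^2 times it, then the intrinsics apply), "R" (3x3) and "t" (3): a world point X has camera coordinates R X + t. Camera axes: x right, y down, z forward; pixel columns grow to the right and rows downward; lengths in m; the calibration is good to about 2 mm. A picture is of the moment at which its call begins. camera_params takes no time and is no camera call.
- hand_in(): hands the job in; it is judged then, once.
The state is a dict: "time": time; "qpos": joint angles; "qd": joint speeds; "tau": joint torques, N m; "tcp_pos": TCP position; "ee_rot": TCP orientation; "contact_force": force on the tool from outside, world axes, zero at the start; "wrist_torque": the same for the moment, N m; "width": finger opening in m; "finger_force": force on a finger pad.
Only numpy, scipy, OpenCV 4.12 (cv2) and the standard library are available. Lean on these libraries where they do the work, as an engineer would, in place of code of your own. Each camera call takes 0.05 s, during which the arm holds its last target. There are 200 camera calls.

## Working session

There is one attempt and no reset: what is moved stays moved. The work goes in short steps, Python scripts to look and compute and a tool call to move; the robot and the scene stay as the last step left them, time stands still between calls to the robot, and variables do not carry over. Pictures are saved under pics/ and viewed, at most 10 in all, crops included, and the job is handed in when it is done.

Besides the shell and the picture viewer there is one more tool, called after "Emit:" as name(argument=value, ...), one argument or row to a line, values as JSON. carry_out: Moves the arm, as the interface text tells. Its arguments: {"type":"object","properties":{"series":{"type":"array","items":{"type":"array","items":{"type":"number"}}},"newtons":{"type":"number"}},"required":["series"]}

```bash
mkdir -p pics; cat > h.py <<'E'
import numpy as np, cv2
from workcell import *
from scipy.spatial.transform import Rotation as Ro
def K(n):
    p=camera_params(n); f=240/np.tan(np.radians(p['vfov'])/2)
    return p,np.array([[f,0,p['cx']],[0,f,p['cy']],[0,0,1.]]),np.array([p['k1'],0,0,0,0.])
def ray(n,uv):
    p,k,d=K(n); s=cv2.undistortPoints(np.array(uv,float).reshape(-1,1,2),k,d)[:,0]
    R=np.array(p['R']);t=np.array(p['t'])
    return -R.T@t, np.c_[s,np.ones(len(s))]@R
def onz(n,uv,z):
    o,r=ray(n,uv); return o+r*((z-o[2])/r[:,2])[:,None]
def cloud(n,D):
    v,u=np.mgrid[:480,:640]; o,r=ray(n,np.c_[u.ravel(),v.ravel()])
    P=o+r*D.reshape(-1,1); P[D.ravel()==0]=np.nan
    return P.reshape(480,640,3)
def save(name,im): cv2.imwrite('pics/'+name,im[...,::-1])
def st():
    s=sense(); print({k:np.round(s[k],4).tolist() for k in('time','tcp_pos','ee_rot','contact_force','width','finger_force','qpos')}); return s
E
python3 - <<'E'
from h import *
print(grasp_offset if not callable(grasp_offset) else grasp_offset())
st()
for n in('scene','top'):
    p=camera_params(n);print(n,p['vfov'],p['k1'],np.round(-np.array(p['R']).T@p['t'],3),np.round(p['R'],2).tolist())
    im,D=snapshot(n);save(n+'0.png',im);np.savez(n+'0.npz',im=im,D=D)
E
```

```text
0.0187
{'time': 0.0, 'tcp_pos': [0.2094, -0.5617, 0.2304], 'ee_rot': [-3.0901, -0.5571, 0.0005], 'contact_force': [0.5251, 0.6614, 0.3563], 'width': 0.0855, 'finger_force': 0.0, 'qpos': [-1.214, 0.3142, -0.0481, 1.2102, -0.0, 1.5708]}
scene 52.19399352627491 -0.12279435110178566 [-0.215  0.39   0.918] [[-0.46, -0.89, -0.01], [-0.64, 0.33, -0.69], [0.62, -0.31, -0.72]]
top 51.29758278202816 -0.09436136725112577 [0.335 0.02  1.331] [[-0.02, -1.0, -0.01], [-0.99, 0.02, -0.15], [0.15, 0.01, -0.99]]
```

View pics/scene0.png

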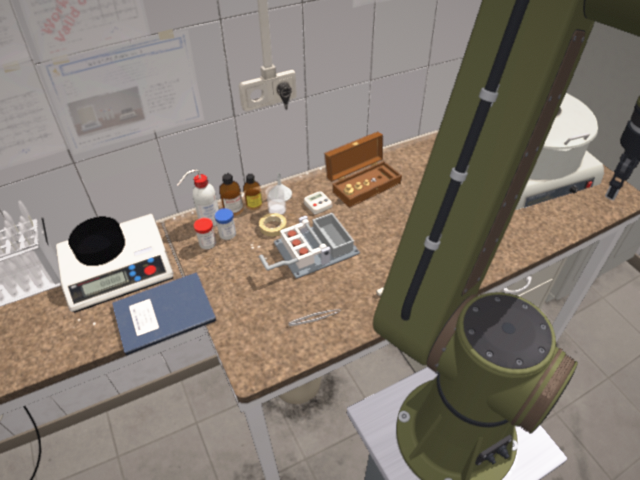

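View pics/top0.png

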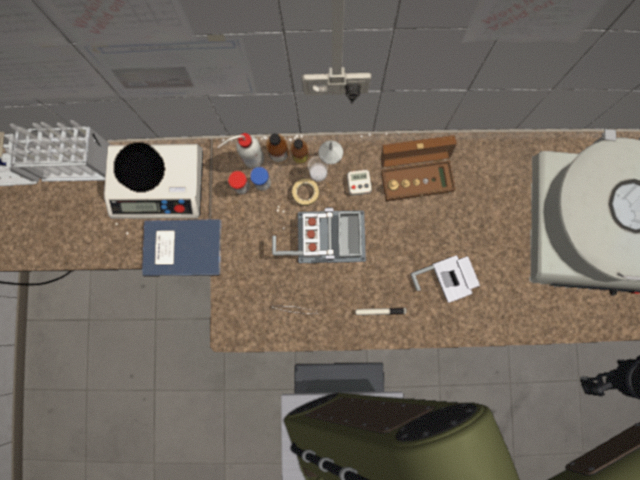

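The top view shows the stand at (300–365, 210–262), with the block to the left and its bar at about (275,245). The cover is at about (455,278), with its fin at (453,278) and its bar at (417,282). I'll enlarge both for pixel measurement.

```bash
python3 - <<'E'
from h import *
im=np.load('top0.npz')['im']
a=cv2.resize(im[195:275,265:375],None,fx=7,fy=7,interpolation=cv2.INTER_CUBIC)[:, :770]
b=cv2.resize(im[245:315,400:490],None,fx=8,fy=8,interpolation=cv2.INTER_CUBIC)
save('c1.png',a);save('c2.png',b)
D=np.load('top0.npz')['D'];P=cloud('top',D)
print('stand');
Z=(P[...,2]*1000)
np.set_printoptions(linewidth=250,suppress=True)
print(np.nan_to_num(Z[205:268:3,268:372:4],nan=-99).astype(int))
print(np.nan_to_num(Z[250:308:3,404:486:4],nan=-99).astype(int))
E
```

```text
stand
[[ -2   0   3  -1  -1   0   1  -2  -8   2   2   4   3   0  -1  -3   0  -1   3   0   2   2   0   0   0  -2]
 [  1  -2   4   1  -2   1   0  -4  -1  -1   0   0  -2   0   3  57  54  -1  -4   1   4  -1  -5   3   0  -3]
 [ -5   3   0  -1   0   0   1   0   2   1   0   0   9   9   0  57  56  10   6   7   9   8  10   7   2   2]
 [  1   0  -3  -3   0   1   0  -3   9  49  47  52  53  52  54  57  48  12  35  36 -99  33  30  46  -2  -2]
 [  0   0   1  -2   4   5   0   2   8  53  34  49  33  51  44  52   5   9   8   7  12   9   9  43   4   0]
 [ -1  -1  -2  -2   5   0   2   0   8  50  47  52  20   8   9  55   2  10  11  12  12  12   7  46   3   5]
 [ -1   0   1   1   0   2   0  -1   8  51  47  45  18   9   9  54   8   7   7  10  12   8  10  46   6   0]
 [ -2  -1  -4   0   1   0  -1  -2   6  53  47  49  52   7   5  56  10   8  11  14   9  12  11  43   9   2]
 [ -2   0   3   0  -1  -1   5   1   9  53  47  48  43   6   7  55   4   2  11   8  10  12  12  44   4   0]
 [  1   3   3  -2  -2  -1   0   1   9  50  54  49  23   1   6  54   9   6  13  14  13   9   9  44   7  -3]
 [ -3  -3  -4  -1  -1  -
[... 2194 characters left out ...]
 1]
 [  1   1   2  10   0   0   3  -1  -1   0  13  15  10  35  14  16  22  19  18   1  -4]
 [ -1   0   0  -4  13  -2   0  -1  -5   1  15  12  17  15  12  11  14   1   5  -5  -4]
 [ -2   1  -3   2   0   0   0  -5  -3  -2  13  16  15  12  20   8  17  -1   0   0   1]
 [ -2   2  -4  -1   0   2  -5   2   3  -2   7  17  10  15  15  13   0  -1  -4   2   5]
 [  1  -6  -1   1  -1  -2   0  -2   2   1   2  12  12  15  -2  -4  -3  -5   0   0   0]
 [ -6   2  -6   3  -1   0   3   0  -2  -1   3  14   0   1  -2  -4   1  -1  -4  -3   0]
 [  0   1  -2   0   1  -4   3   1  -1   1   3  -1  -1 -99  -1  -4  -1  -2  -2   0   3]
 [  2   2  -3  -2   0   4   0   0   5   0   0  -1   0   1   0  -2   3   0  -1  -5  -3]]
```

View pics/c1.png

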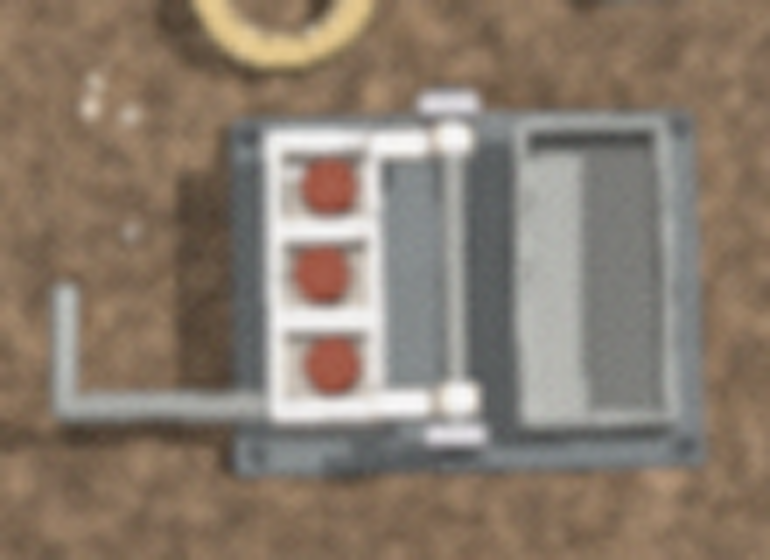

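View pics/c2.png

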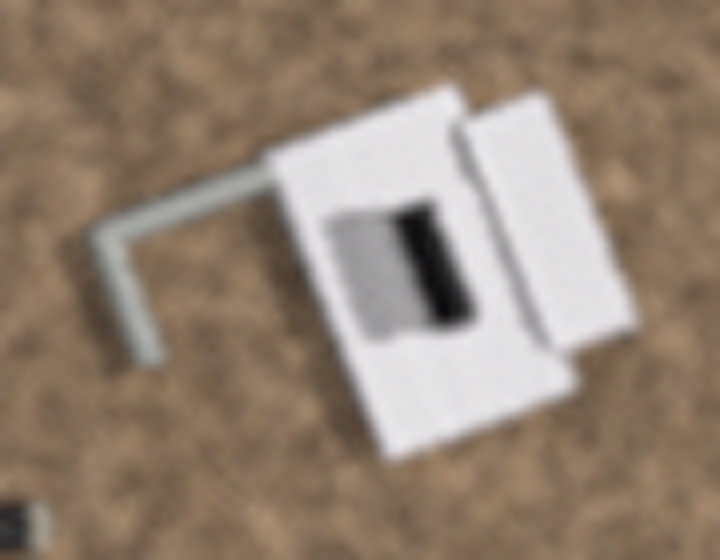

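The crops show the shaft at crop x≈455 (y 160–380) and the block bar from (65,285) to its corner at (65,405). The cover plate corners are (268,157), (450,85), (578,385) and (390,460), with the fin at about (435,260). Next I turn these into poses.

```bash
cat > m.py <<'E'
from h import *
def c(p,u0,v0,s): p=np.array(p,float); return np.array([u0,v0])+(p+.5)/s-.5
def fit(model,pts):   # 2D rigid
    m,p=np.array(model,float),np.array(pts)[:,:2]*1000
    mc,pc=m.mean(0),p.mean(0); H=(m-mc).T@(p-pc)
    a=np.arctan2(H[0,1]-H[1,0],H[0,0]+H[1,1]); R=np.array([[np.cos(a),-np.sin(a)],[np.sin(a),np.cos(a)]])
    t=pc-R@mc; return a,R,t,(m@R.T+t-p)
E
python3 - <<'E'
from m import *
np.set_printoptions(suppress=True,precision=1)
# stand: block face corners, bar end/corner tops
A=lambda p,z:onz('top',c(p,265,195,7),z)
f=A([[268,131],[380,158],[268,418],[381,392]],.050)
sh=A([[455,165],[455,375]],.0535); bar=A([[65,285],[65,405]],.0545)
posts=A([[449,102],[456,435]],.059); tray=A([[519,124],[662,118],[519,427],[675,423]],.0445)
print('face',f*1000,'shaft',sh*1000,'bar',bar*1000,'posts',posts*1000,'tray',tray*1000,sep='\n')
d=tray[[0,1]].mean(0)-tray[[2,3]].mean(0);print('yaw tray',np.degrees(np.arctan2(-d[0],d[1]))+90, np.linalg.norm(d))
B=lambda p,z:onz('top',c(p,400,245,8),z)
pl=B([[268,157],[450,85],[578,385],[390,460]],.014)
# hook frame: plate y from 16 to 84, x +-54
a,R,t,e=fit([[54,84],[54,16],[-54,16],[-54,84]],pl)
print('cover yaw',np.degrees(a),'hook',t,'fin',R@[0,50]+t,'res',e)
fin=B([[400,205],[432,203],[472,318],[437,326]],.044);print('fin',fin*1000)
b=B([[100,228],[150,360]],.0135);print('cbar',b*1000,((b[:,:2]*1000-t)@R))
E
```

```text
face
[[618.6  90.   50. ]
 [607.2  48.2  50. ]
 [510.1  91.5  50. ]
 [518.8  49.6  50. ]]
shaft
[[603.1  20.2  53.5]
 [524.   22.   53.5]]
bar
[[561.1 166.   54.5]
 [516.1 166.3  54.5]]
posts
[[626.   21.9  59. ]
 [501.   22.2  59. ]]
tray
[[620.2  -4.2  44.5]
 [621.2 -58.   44.5]
 [505.3  -1.2  44.5]
 [505.4 -59.1  44.5]]
yaw tray -0.4733100327558759 0.11530635272580965
cover yaw 19.66725220838188 hook [ 457.9 -347.9] fin [ 441.1 -300.8] res [[ 0.2  1. ]
 [ 0.5 -0.7]
 [-0.4 -0.2]
 [-0.4 -0.1]]
fin [[ 460.3 -287.7   44. ]
 [ 460.6 -298.2   44. ]
 [ 423.  -309.1   44. ]
 [ 420.8 -297.5   44. ]]
cbar [[ 458.1 -194.7   13.5]
 [ 414.1 -209.2   13.5]] [[ 51.8 144.2]
 [  5.4 145.4]]
```

Emit:
carry_out(
  series=[
    [0,0,0.012,308,-164,90,0.3],
    [0,0,0.012,308,-164,90,0.3],
    [0,0,0.012,308,-164,90,0.3],
    [0,0,0.012,308,-164,90,0.3],
    [0,0,0.012,308,-164,90,0.3],
    [0,0,0.012,308,-164,90,0.3],
    [0,0,0.012,308,-164,90,0.3],
    [0,0,0.012,308,-164,90,0.3],
    [0,0,0.012,308,-164,90,0.3],
    [0,0,0.012,308,-164,90,0.3],
    [0,0,0.012,308,-164,90,0.3],
    [0,0,0.012,308,-164,90,0.3],
  ],
)

```text
time: 1.1
tcp_pos: [0.4406, -0.3011, 0.1412]
ee_rot: [3.095, 0.539, -0.001]
contact_force: [0.8, 0.5, -0.7]
width: 0.0557
finger_force: 0.0
```

```bash
python3 - <<'E'
from h import *
st()
im,D=snapshot('scene');np.savez('s1.npz',im=im,D=D)
save('s1.png',cv2.resize(im[170:350,250:490],None,fx=3,fy=3,interpolation=cv2.INTER_CUBIC))
E
```

```text
{'time': 1.1, 'tcp_pos': [0.4406, -0.3011, 0.1412], 'ee_rot': [3.0949, 0.5394, -0.0011], 'contact_force': [0.8304, 0.4713, -0.7294], 'width': 0.0557, 'finger_force': 0.0, 'qpos': [-0.5992, 0.2449, -0.3508, 0.9756, -0.0005, 2.1973]}
```

View pics/s1.png

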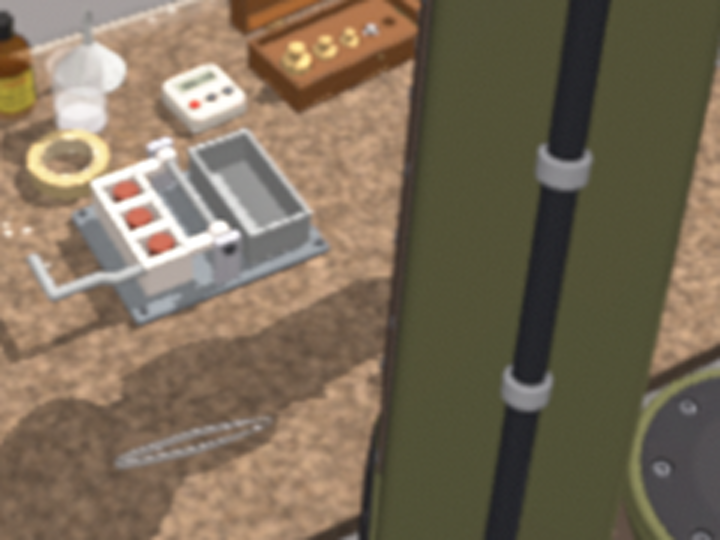

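The scene crop shows the stand clear of the arm. The wrist needs a half turn, because joint 6 would run out of range later.

Emit:
carry_out(
  series=[
    [0,0,-2.4,0,0,60,0.3],
    [0,0,-2.4,0,0,60,0.3],
    [0,0,-2.4,0,0,60,0.3],
    [0,0,-2.4,0,0,60,0.3],
    [0,0,-2.4,0,0,60,0.3],
    [0,0,-2.4,0,0,60,0.3],
    [0,0,-2.4,0,0,60,0.3],
    [0,0,-2.4,0,0,60,0.3],
    [0,0,-2.4,0,0,60,0.3],
    [0,0,-2.4,0,0,60,0.3],
    [0,0,-2.4,0,0,60,0.3],
    [0,0,-2.4,0,0,60,0.3],
    [0,0,-2.4,0,0,60,0.3],
    [0,0,-2.4,0,0,60,0.3],
    [0,0,-2.4,0,0,60,0.3],
    [0,0,-2.4,0,0,60,0.3],
    [0,0,-2.4,0,0,60,0.3],
    [0,0,-2.4,0,0,60,0.3],
    [0,0,-2.4,0,0,60,0.3],
    [0,0,-2.4,0,0,60,0.3],
  ],
)

```text
time: 2.82
tcp_pos: [0.4402, -0.3024, 0.0817]
ee_rot: [0.617, 3.08, -0.001]
contact_force: [-0.2, 0.4, -0.7]
width: 0.0553
finger_force: 0.0
```

Emit:
carry_out(
  series=[
    [0,0,-0.742,0,0,10,0.3],
    [0,0,-0.742,0,0,10,0.3],
    [0,0,-0.742,0,0,10,0.3],
    [0,0,-0.742,0,0,10,0.3],
    [0,0,-0.742,0,0,10,0.3],
    [0,0,-0.742,0,0,10,0.3],
    [0,0,-0.742,0,0,10,0.3],
    [0,0,-0.742,0,0,64,0.3],
    [0,0,-0.742,0,0,64,0.3],
    [0,0,-0.742,0,0,64,0.3],
  ],
)

```text
time: 3.65
tcp_pos: [0.4398, -0.3012, 0.0159]
ee_rot: [0.529, -3.096, -0.001]
contact_force: [-0.1, 0.3, 0.5]
width: 0.0558
finger_force: 0.0
```

Emit:
carry_out(
  series=[
    [0,0,0,0,0,-2,-1],
    [0,0,0,0,0,-2,-1],
    [0,0,0,0,0,-2,-1],
    [0,0,0,0,0,-2,-1],
    [0,0,0,0,0,-2,-1],
    [0,0,0,0,0,-2,-1],
    [0,0,0,0,0,-2,-1],
    [0,0,0,0,0,-2,-1],
    [0,0,0,0,0,-2,-1],
  ],
  newtons=70,
)

```text
time: 4.4
tcp_pos: [0.4411, -0.3014, 0.02]
ee_rot: [-0.538, 3.095, -0.002]
contact_force: [-1.8, -1.4, 6.3]
width: 0.0089
finger_force: 69.7
```

Emit:
carry_out(
  series=[
    [0,0,0,0,0,-15,-1],
    [0,0,0,0,0,-45,-1],
    [0,0,0,0,0,-80,-1],
    [0,0,0.02,-12,15,-110,-1],
    [0,0,0.06,-32,40,-110,-1],
    [0,0,0.1,-56,70,-110,-1],
    [0,0,0.14,-80,101,-110,-1],
    [0,0,0.18,-104,131,-110,-1],
    [0,0,0.22,-128,161,-110,-1],
    [0,0,0.26,-152,191,-110,-1],
    [0,0,0.3,-176,222,-110,-1],
    [0,0,0.33,-200,252,-110,-1],
    [0,0,0.356,-218,276,-110,-1],
    [0,0,0.356,-230,291,-110,-1],
    [0,0,0.356,-238,301,-110,-1],
    [0,0,0.356,-238,301,-110,-1],
    [0,0,0.356,-238,301,-90,-1],
    [0,0,0.356,-238,301,-80,-1],
    [0,0,0.356,-238,301,-80,-1],
    [0,0,0.356,-238,301,-80,-1],
  ],
)

```text
time: 6.07
tcp_pos: [0.5616, 0.0617, 0.0984]
ee_rot: [-0.019, -3.139, 0.001]
contact_force: [0.7, -0.5, -1.8]
width: 0.009
finger_force: 68.7
```

```bash
python3 - <<'E'
from h import *
st()
im,D=snapshot('top');np.savez('t2.npz',im=im,D=D)
im2,D2=snapshot('scene');np.savez('s2.npz',im=im2,D=D2)
a=cv2.resize(im[195:275,260:375],None,fx=6,fy=6,interpolation=cv2.INTER_CUBIC)
b=cv2.resize(im2[195:290,255:365],None,fx=6,fy=6,interpolation=cv2.INTER_CUBIC)
save('t2.png',a); save('s2.png',b)
E
```

```text
{'time': 6.0667, 'tcp_pos': [0.5616, 0.0617, 0.0984], 'ee_rot': [-0.0191, -3.1388, 0.0009], 'contact_force': [0.6631, -0.4713, -1.8246], 'width': 0.009, 'finger_force': 68.7308, 'qpos': [0.1096, 0.3384, -0.329, 0.9062, -0.0002, 0.1217]}
```

View pics/t2.png

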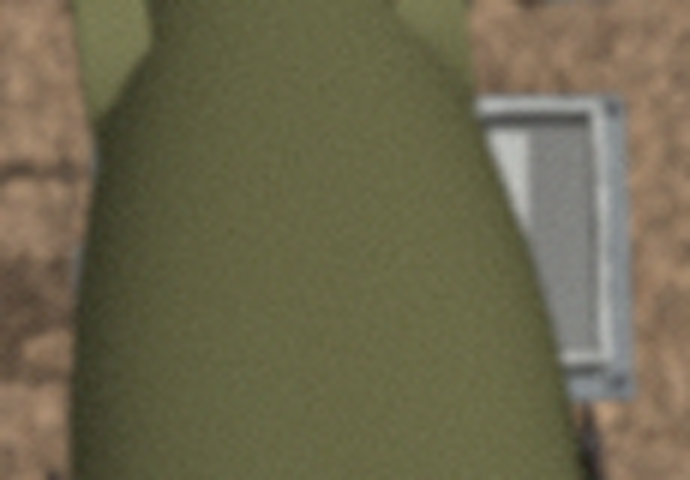

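View pics/s2.png

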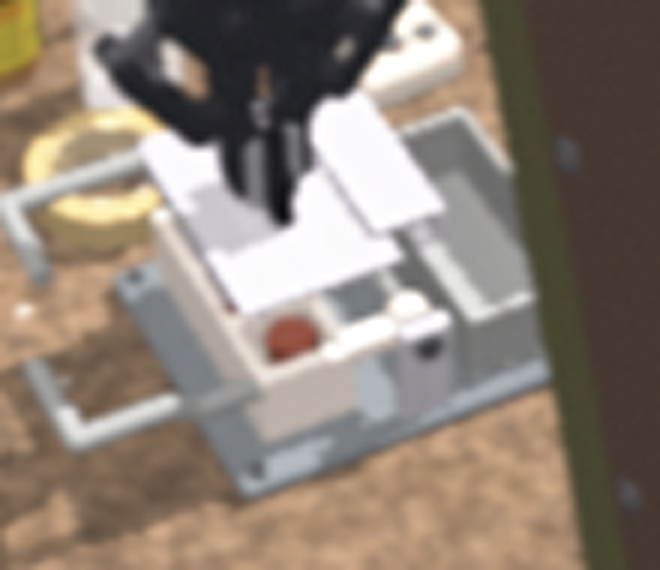

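The top camera is hidden by the arm. The scene crop shows the cover over the block: its bar end is at (40,275) and corner at (8,205), and its plate corners are (235,308) and (400,258). The block bar end is at (32,365) with its corner at (72,440), and the block corner is at (265,385).

```bash
python3 - <<'E'
from m import *
np.set_printoptions(suppress=True,precision=1)
A=lambda p,z:onz('scene',c(p,255,195,6),z)*1000
print('blockbar end,corner',A([[32,365],[72,440]],.0535))
print('block face near corner, far-left corner',A([[265,385],[153,222]],.050))
print('tray corners',A([[462,108],[492,302],[536,293]],.0445))
print('shaft end cap',A([[408,305]],.054))
print('cover bar end,corner',A([[40,275],[8,205]],.0874+.0035))
print('plate corners',A([[235,308],[400,258],[143,142]],.0924))
print('hook box corners top',A([[380,233],[442,208],[311,125],[365,93]],.097))
E
```

```text
blockbar end,corner [[558.4 170.6  53.5]
 [514.4 171.6  53.5]]
block face near corner, far-left corner [[508.5  91.4  50. ]
 [613.3  94.   50. ]]
tray corners [[620.6 -56.3  44.5]
 [511.4 -12.5  44.5]
 [507.5 -30.9  44.5]]
shaft end cap [[517.8  22.8  54. ]]
cover bar end,corner [[567.9 159.2  90.9]
 [610.4 155.8  90.9]]
plate corners [[514.8  99.2  92.4]
 [509.3  30.3  92.4]
 [617.4  93.4  92.4]]
hook box corners top [[521.2  33.   97. ]
 [522.3   4.9  97. ]
 [590.   30.   97. ]
 [597.1   1.7  97. ]]
```

Emit:
carry_out(
  series=[
    [0,0,-0.009,0,1,10,-1],
    [0,0,-0.009,0,2,20,-1],
    [0,0,-0.009,0,2,20,-1],
    [0,0,-0.009,0,2,20,-1],
  ],
)

```text
time: 6.5
tcp_pos: [0.562, 0.0648, 0.0782]
ee_rot: [-0.003, -3.139, 0.0]
contact_force: [0.8, -0.2, -2.1]
width: 0.0085
finger_force: 68.7
```

```bash
python3 - <<'E'
from h import *
st()
im2,D2=snapshot('scene');np.savez('s3.npz',im=im2,D=D2)
b=cv2.resize(im2[208:283,252:352],None,fx=8,fy=8,interpolation=cv2.INTER_CUBIC)
save('s3.png',b)
E
```

```text
{'time': 6.5, 'tcp_pos': [0.562, 0.0648, 0.0782], 'ee_rot': [-0.0027, -3.1395, 0.0003], 'contact_force': [0.818, -0.1522, -2.0655], 'width': 0.0085, 'finger_force': 68.7338, 'qpos': [0.1147, 0.3585, -0.3516, 0.8628, 0.0, 0.1164]}
```

View pics/s3.png

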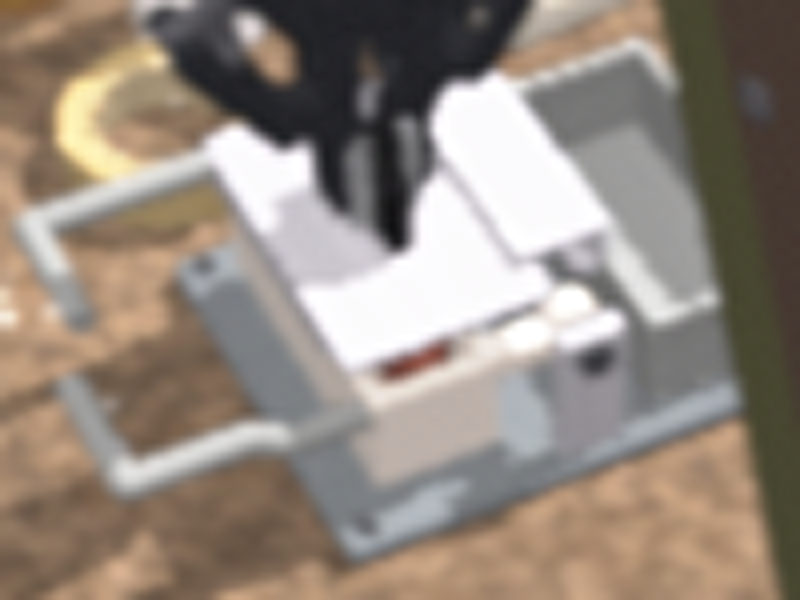

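This crop shows both bars nearly level. The cover bar runs (32,222)→(82,322) and the block bar (65,378)→(120,482), with the plate corner at (348,370) and the block corner at (370,412).

```bash
python3 - <<'E'
from m import *
np.set_printoptions(suppress=True,precision=1)
A=lambda p,z:onz('scene',c(p,252,208,8),z)*1000
print('block bar end,corner',A([[65,378],[120,482]],.050))
print('cover bar end,corner',A([[83,323],[32,222]],.0672))
print('block corner',A([[370,412]],.050))
print('plate corners nr+y, nr-y, far+y',A([[348,370],[550,280],[228,126]],.0722))
print('hookbox near',A([[515,255],[607,218]],.0767))
print('tray corners',A([[660,318],[638,42]],.0445)) # near+y , far
print('post top near',A([[592,330]],.059),'cap',A([[573,302]],.054))
print('base corners', A([[355,560],[185,265]],.008))
E
```

```text
block bar end,corner [[563.6 169.4  50. ]
 [517.6 170.7  50. ]]
cover bar end,corner [[566.3 160.6  67.2]
 [613.1 158.4  67.2]]
block corner [[508.7  93.8  50. ]]
plate corners nr+y, nr-y, far+y [[508.1 100.1  72.2]
 [513.2  31.1  72.2]
 [619.   89.8  72.2]]
hookbox near [[523.5  37.6  76.7]
 [524.5   6.   76.7]]
tray corners [[507.1  -3.2  44.5]
 [620.1 -55.3  44.5]]
post top near [[500.2  23.8  59. ]] cap [[517.4  21.4  54. ]]
base corners [[491.5 109.    8. ]
 [629.3 105.5   8. ]]
```

Emit:
carry_out(
  series=[
    [0,0,0,-1,0,5,-1],
    [0,0,0,-1,0,9,-1],
    [0,0,0,-1,0,13,-1],
    [0,0,0,-1,0,15,-1],
    [0,0,0,-1,0,15,-1],
  ],
)

```text
time: 6.97
tcp_pos: [0.5635, 0.0648, 0.0636]
ee_rot: [-0.003, -3.14, 0.0]
contact_force: [-0.0, -0.0, -1.4]
width: 0.0084
finger_force: 68.6
```

Emit:
carry_out(
  series=[
    [0,0,0,0,0,1,-1],
    [0,0,0,0,0,2,-1],
    [0,0,0,0,0,3,-1],
    [0,0,0,0,0,3,-1],
  ],
)

```text
time: 7.3
tcp_pos: [0.5641, 0.0649, 0.0629]
ee_rot: [0.003, 3.141, 0.0]
contact_force: [-5.6, -0.1, 10.8]
width: 0.0084
finger_force: 70.5
```

Emit:
carry_out(
  series=[
    [0,0,0,1,0,0,-1],
    [0,0,0,2,0,0,-1],
    [0,0,0,2,0,0,-1],
  ],
)

```text
time: 7.55
tcp_pos: [0.5639, 0.0649, 0.0629]
ee_rot: [0.003, 3.138, 0.0]
contact_force: [1.4, -0.8, 8.3]
width: 0.0085
finger_force: 70.0
```

```bash
python3 - <<'E'
from m import *
s=st();print(s['wrist_torque'])
im2,D2=snapshot('scene');np.savez('s4.npz',im=im2,D=D2)
P=cloud('scene',D2)*1000
hsv=cv2.cvtColor(im2,cv2.COLOR_RGB2HSV)
# plate top + hook box: white bright, z>45
m=(hsv[...,1]<40)&(hsv[...,2]>215)&(P[...,2]>45)&(P[...,2]<75)
m[:, :252]=0;m[:,352:]=0;m[:208]=0;m[283:]=0
Q=P[m]; 
for nm,k in(('plate',(Q[:,1]>40)&(Q[:,1]<90)&(Q[:,0]>515)),('hook',(Q[:,1]<32)&(Q[:,1]>5)&(Q[:,0]>530))):
    q=Q[k];A=np.c_[q[:,:2]-[563,65],np.ones(len(q))];co,*_=np.linalg.lstsq(A,q[:,2],rcond=None);r=q[:,2]-A@co
    g=abs(r)<5;co,*_=np.linalg.lstsq(A[g],q[g,2],rcond=None);print(nm,g.sum(),co,r[g].std())
E
```

```text
{'time': 7.55, 'tcp_pos': [0.5639, 0.0649, 0.0629], 'ee_rot': [0.0028, 3.1376, 0.0001], 'contact_force': [1.3998, -0.7824, 8.2598], 'width': 0.0085, 'finger_force': 69.9528, 'qpos': [0.1148, 0.3728, -0.3707, 0.8233, -0.0004, 0.1166]}
[-0.15051225 -0.05628898 -0.00509772]
plate 272 [ 6.28245114e-04 -3.84649324e-03  5.68391717e+01] 1.6028556174670554
hook 182 [-1.01119177e-02 -2.68978847e-04  6.21128321e+01] 1.7438040291373087
```

```bash
python3 - <<'E'
from m import *
for f in('scene0.npz','s1.npz'):
    z=np.load(f);P=cloud('scene',z['D'])*1000;hsv=cv2.cvtColor(z['im'],cv2.COLOR_RGB2HSV)
    X,Y,Z=P[...,0],P[...,1],P[...,2]
    m=(hsv[...,1]<40)&(hsv[...,2]>190)&(Z>42)&(Z<58)&(X>512)&(X<616)&(Y>52)&(Y<92)
    print(f,m.sum(),np.median(Z[m]))
    m=(X>400)&(X<520)&(Y>120)&(Y<220)&(Z<15); print('table',np.nanmedian(Z[m]))
E
```

```text
scene0.npz 247 49.30887229940839
table -2.5360683538973583
s1.npz 244 49.18667292031764
table -2.434586407205619
```

Emit:
carry_out(
  series=[
    [0,0,0,-1,1,0,-1],
    [0,0,0,-1,1.5,0,-1],
    [0,0,0,-1,1.5,0,-1],
  ],
)

```text
time: 7.85
tcp_pos: [0.564, 0.065, 0.0628]
ee_rot: [0.004, 3.139, -0.005]
contact_force: [-2.5, -3.2, 10.7]
width: 0.0085
finger_force: 70.5
```

Emit:
carry_out(
  series=[
    [0,0,0,0,0,-2.5,-1],
    [0,0,0,0,1,-2.5,-1],
    [0,0,0,0,1,-2.5,-1],
    [0,0,0,0,1,-1,-1],
    [0,0,0,0,1,0,-1],
    [0,0,0,0,1,0,-1],
  ],
)

```text
time: 8.35
tcp_pos: [0.5629, 0.0677, 0.0628]
ee_rot: [0.002, 3.141, 0.001]
contact_force: [-7.1, 0.5, 15.6]
width: 0.0084
finger_force: 71.2
```

Emit:
carry_out(
  series=[
    [0,0,0,0,0,-1.5,-1],
    [0,0,0,0,1,-1.5,-1],
    [0,0,0,0,2,-1.5,-1],
    [0,0,0,0,3,-1.5,-1],
    [0,0,0,0,4,-1.5,-1],
    [0,0,0,0,4,-1.5,-1],
  ],
)

```text
time: 8.85
tcp_pos: [0.5632, 0.0692, 0.0628]
ee_rot: [0.004, 3.141, -0.008]
contact_force: [-0.8, -8.4, 3.0]
width: 0.0088
finger_force: 69.6
```

Emit:
carry_out(
  series=[
    [0,0,0,0,-3.5,0,-1],
    [0,0,0,0,-3.5,0,-1],
    [0,0,0,0,-3.5,0,-0.3],
    [0,0,0,0,-3.5,0,-0.3],
    [0,0,0,0,-3.5,0,-0.3],
    [0,0,0,0,-3.5,0,-0.3],
  ],
)

```text
time: 9.35
tcp_pos: [0.5628, 0.0679, 0.0625]
ee_rot: [-0.003, -3.141, -0.0]
contact_force: [-0.4, 0.4, 0.1]
width: 0.0298
finger_force: 0.0
```

```bash
python3 - <<'E'
from m import *
s=st()
im2,D2=snapshot('scene');np.savez('s5.npz',im=im2,D=D2)
P=cloud('scene',D2)*1000
hsv=cv2.cvtColor(im2,cv2.COLOR_RGB2HSV)
m=(hsv[...,1]<40)&(hsv[...,2]>215)&(P[...,2]>40)&(P[...,2]<75)
m[:, :252]=0;m[:,352:]=0;m[:208]=0;m[283:]=0
Q=P[m]; 
for nm,k in(('plate',(Q[:,1]>40)&(Q[:,1]<90)&(Q[:,0]>515)),('hook',(Q[:,1]<32)&(Q[:,1]>5)&(Q[:,0]>530))):
    q=Q[k];A=np.c_[q[:,:2]-[563,65],np.ones(len(q))];co,*_=np.linalg.lstsq(A,q[:,2],rcond=None);r=q[:,2]-A@co
    g=abs(r)<5;co,*_=np.linalg.lstsq(A[g],q[g,2],rcond=None);print(nm,g.sum(),co,r[g].std())
save('s5.png',cv2.resize(im2[208:283,252:352],None,fx=8,fy=8,interpolation=cv2.INTER_CUBIC))
E
```

```text
{'time': 9.35, 'tcp_pos': [0.5628, 0.0679, 0.0625], 'ee_rot': [-0.0026, -3.141, -0.0001], 'contact_force': [-0.4008, 0.3628, 0.1055], 'width': 0.0298, 'finger_force': 0.0, 'qpos': [0.1201, 0.3755, -0.3679, 0.828, 0.0001, 0.1217]}
plate 267 [-1.86095836e-04 -5.31670516e-02  5.66401832e+01] 1.7969993823268677
hook 144 [-9.12526859e-04 -5.97963606e-02  6.11297427e+01] 1.645375112012419
```

View pics/s5.png

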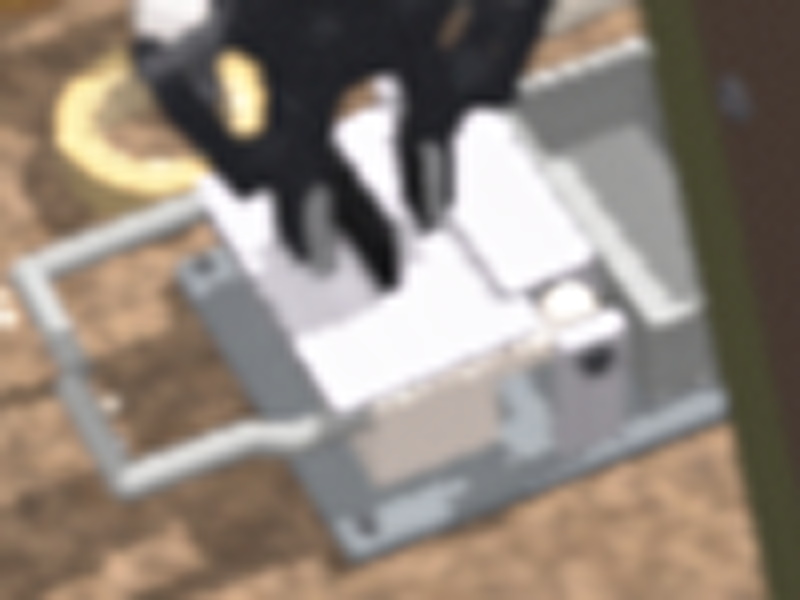

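Released, the cover rests tilted about 3° with its hook end high, so it isn't seated. The bars meet near (70,370) with no visible gap. I'll compare the bar positions.

```bash
python3 - <<'E'
from m import *
np.set_printoptions(suppress=True,precision=1)
A=lambda p,z:onz('scene',c(p,252,208,8),z)*1000
for z in(.046,.050): print('cover bar end,corner',z,A([[72,362],[26,270]],z))
print('block bar end,corner',A([[68,380],[122,482]],.050))
print('plate nr+y,nr-y',A([[335,412],[545,325]],.055)); print('hook near corner',A([[512,292],[597,255]],.061))
for f in('s1.npz','s5.npz'):
    P=cloud('scene',np.load(f)['D'])*1000
    X,Y,Z=P[...,0],P[...,1],P[...,2]
    for nm,x0,x1 in(('blockbar',525,555),('coverbar',570,602)):
        m=(X>x0)&(X<x1)&(Y>150)&(Y<185)&(Z>25)&(Z<80)
        if m.sum(): print(f,nm,m.sum(),np.median(P[m],0),np.percentile(Z[m],[10,90]))
    # profile of heights along y, mid strips
    for x0,x1 in((513,525),(530,545)):
        print(x0,[ (y,round(float(np.nanmedian(Z[m])),1),int(m.sum())) for y in range(0,110,8) for m in[(X>x0)&(X<x1)&(Y>y)&(Y<y+8)&(Z>38)] if m.sum()>3])
E
```

```text
cover bar end,corner 0.046 [[572.3 164.   46. ]
 [615.  162.1  46. ]]
cover bar end,corner 0.05 [[568.7 165.1  50. ]
 [611.2 163.1  50. ]]
block bar end,corner [[562.4 168.9  50. ]
 [517.4 170.1  50. ]]
plate nr+y,nr-y [[509.3 104.7  55. ]
 [512.   33.7  55. ]]
hook near corner [[523.7  38.8  61. ]
 [525.6   8.9  61. ]]
s1.npz blockbar 41 [538.3 169.4  53.4] [51.7 55.9]
513 [(0, 43.5, 7), (24, 57.6, 10), (32, 51.8, 11), (40, 51.6, 7), (48, 51.3, 8), (56, 48.7, 10), (64, 49.2, 12), (72, 47.8, 12), (80, 49.3, 5), (88, 49.5, 11), (96, 45.5, 7), (104, 45.9, 9)]
530 [(0, 41.6, 7), (24, 52.4, 12), (48, 47.4, 13), (56, 46.6, 12), (64, 48.3, 16), (72, 47.8, 18), (80, 46.3, 7), (88, 47.3, 17)]
s5.npz blockbar 40 [539.6 169.8  53.8] [50.9 56.2]
s5.npz coverbar 42 [584.  163.5  50.2] [47.7 53.3]
513 [(8, 59.4, 4), (16, 62.1, 9), (24, 57.1, 14), (32, 364.6, 24), (40, 389.9, 117), (48, 412.1, 197), (56, 423.8, 252), (64, 423.7, 264), (72, 427.3, 275), (80, 421.6, 221), (88, 418.6, 203), (96, 417.7, 213), (104, 505.2, 229)]
530 [(0, 41.9, 6), (8, 63.2, 8), (16, 63.7, 16), (24, 65.5, 27), (32, 292.9, 41), (40, 264.0, 143), (48, 256.1, 137), (56, 237.5, 63), (64, 81.5, 50), (72, 238.9, 65), (80, 270.8, 182), (88, 293.7, 363), (96, 306.8, 272), (104, 415.1, 54)]
```

```bash
python3 - <<'E'
from m import *
import glob
for f,n in(('top0.npz','top'),('scene0.npz','scene'),('s1.npz','scene')):
    z=np.load(f);P=cloud(n,z['D'])*1000;X,Y,Z=P[...,0],P[...,1],P[...,2]
    hsv=cv2.cvtColor(z['im'],cv2.COLOR_RGB2HSV)
    b=(Z>40)&(Z<65);o=0
    def q(nm,m):
        m=m&b; print(f,nm,m.sum(),np.round([np.nanmean(Z[m]),np.nanstd(Z[m])/max(1,m.sum())**.5],1))
    for nm,x0,x1 in(('-x',511,519),('+x',608,617)):
        q('arm'+nm,(X>x0)&(X<x1)&(Y>31)&(Y<46)); q('boss'+nm,(X>x0)&(X<x1)&(Y>17)&(Y<28)); q('face'+nm,(X>x0)&(X<x1)&(Y>54)&(Y<88))
    h,s,v=hsv[...,0],hsv[...,1],hsv[...,2]
    red=((h<8)|(h>170))&(s>100)&(X>510)&(X<620)&(Y>45)&(Y<95)
    l,lab=cv2.connectedComponents(red.astype(np.uint8))
    for i in range(1,l):
        m=lab==i
        if m.sum()>8: print('stopper',m.sum(),np.round(np.nanmedian(P[m],0),1),np.nanmax(Z[m]).round(1))
E
```

```text
top0.npz arm-x 18 [52.7  0.6]
top0.npz boss-x 13 [58.5  0.8]
top0.npz face-x 28 [50.6  0.5]
top0.npz arm+x 21 [52.1  0.9]
top0.npz boss+x 16 [57.6  1. ]
top0.npz face+x 41 [49.7  0.5]
stopper 40 [597.7  67.7  48.8] 54.8
stopper 42 [563.1  72.   49.5] 54.9
stopper 41 [528.9  67.6  48.5] 53.4
scene0.npz arm-x 22 [49.9  1. ]
scene0.npz boss-x 8 [57.4  0.9]
scene0.npz face-x 42 [47.9  0.5]
scene0.npz arm+x 26 [50.2  0.9]
scene0.npz boss+x 12 [54.   1.5]
scene0.npz face+x 45 [48.2  0.4]
stopper 37 [596.6  70.2  48.3] 52.4
stopper 37 [562.9  74.2  48.2] 51.9
stopper 41 [528.5  70.6  48.7] 52.6
s1.npz arm-x 21 [51.   0.7]
s1.npz boss-x 12 [57.1  0.6]
s1.npz face-x 40 [48.7  0.5]
s1.npz arm+x 28 [49.4  0.9]
s1.npz boss+x 15 [54.6  1.2]
s1.npz face+x 48 [47.6  0.4]
stopper 37 [596.6  70.1  48.5] 51.4
stopper 36 [563.2  74.3  48.1] 52.1
stopper 40 [529.   70.9  48.2] 51.9
```

Emit:
carry_out(
  series=[
    [0,0,0,0,0,0,-1],
    [0,0,0,0,0,0,-1],
    [0,0,0,0,0,0,-1],
    [0,0,0,0,0,0,-1],
    [0,0,0,0,-1,-0.5,-1],
    [0,0,0,0,-2.5,-1,-1],
    [0,0,0,0,-4,-2,-1],
    [0,0,0,0,-4,-4,-1],
    [0,0,0,1.5,-4,-5,-1],
    [0,0,0,3,-4,-5,-1],
    [0,0,0,3,-4,-3,-1],
    [0,0,0,3,-4,-1,-1],
    [0,0,0,3,-4,0.5,-1],
    [0,0,0,3,-4,0.5,-1],
  ],
  newtons=70,
)

```text
time: 10.57
tcp_pos: [0.56, 0.0639, 0.0631]
ee_rot: [0.003, 3.141, 0.0]
contact_force: [-3.2, 0.3, 8.2]
width: 0.0088
finger_force: 69.6
```

Emit:
carry_out(
  series=[
    [0,0,0,0,0,-3,-1],
    [0,0,0,2,0,-3,-1],
    [0,0,0,3,0,-3,-1],
    [0,0,0,3,0,-1,-1],
    [0,0,0,3,0,0.5,-1],
    [0,0,0,3,0,0.5,-1],
  ],
)

```text
time: 11.07
tcp_pos: [0.5581, 0.064, 0.0631]
ee_rot: [0.003, 3.139, 0.0]
contact_force: [-0.5, 0.3, 11.2]
width: 0.0087
finger_force: 69.9
```

```bash
python3 -c "
from h import *
s=st();print(s['wrist_torque'])"
```

```text
{'time': 11.0667, 'tcp_pos': [0.5581, 0.064, 0.0631], 'ee_rot': [0.0026, 3.1394, 0.0003], 'contact_force': [-0.5085, 0.3042, 11.215], 'width': 0.0087, 'finger_force': 69.9302, 'qpos': [0.1142, 0.3643, -0.383, 0.8213, -0.0001, 0.1158]}
[-0.11360485  0.31169271  0.08923514]
```

Emit:
carry_out(
  series=[
    [0,0,0,0,0,-15,-1],
    [0,0,0,0,0,-40,-1],
    [0,0,0,0,-30,-70,-1],
    [0,0,0,0,-65,-90,-1],
    [0,0,0,0,-100,-110,-1],
    [0,0,0,0,-130,-120,-1],
    [0,0,0,0,-150,-120,-1],
    [0,0,0,0,-150,-120,-1],
  ],
)

```text
time: 11.73
tcp_pos: [0.5567, -0.09, 0.1822]
ee_rot: [0.01, 3.141, -0.003]
contact_force: [0.1, 0.2, -1.5]
width: 0.009
finger_force: 69.1
```

```bash
python3 - <<'E'
from m import *
np.set_printoptions(suppress=True,precision=1,linewidth=220)
st()
I=[];Ds=[]
for i in range(14):
    im,D=snapshot('scene');I.append(im.astype(float));Ds.append(np.where(D==0,np.nan,D))
im=np.mean(I,0).astype(np.uint8);D=np.nanmedian(Ds,0);np.savez('av.npz',im=im,D=np.nan_to_num(D))
P=cloud('scene',D)*1000;X,Y,Z=P[...,0],P[...,1],P[...,2]
xs=list(range(500,632,6));print('x   ',xs)
for y in range(8,108,4):
    r=[]
    for x in xs:
        m=(X>=x)&(X<x+6)&(Y>=y)&(Y<y+4)&(Z>0)&(Z<70);r.append(np.nanmax(Z[m]) if m.any() else 0)
    print(y,np.array(r))
save('av.png',cv2.resize(im[208:283,252:352],None,fx=8,fy=8,interpolation=cv2.INTER_CUBIC))
E
```

```text
{'time': 11.7333, 'tcp_pos': [0.5567, -0.09, 0.1822], 'ee_rot': [0.0098, 3.1411, -0.0029], 'contact_force': [0.1214, 0.1839, -1.4681], 'width': 0.009, 'finger_force': 69.0949, 'qpos': [-0.1592, 0.2695, -0.22, 1.0805, -0.0017, -0.153]}
x    [500, 506, 512, 518, 524, 530, 536, 542, 548, 554, 560, 566, 572, 578, 584, 590, 596, 602, 608, 614, 620, 626]
8 [7.9 8.  0.  0.  0.  0.  0.  0.  0.  0.  0.  0.  0.  0.  0.  0.  0.  0.  7.5 0.  0.  0. ]
12 [43.   0.   0.   0.   0.   0.   0.   0.   0.   9.2  8.   8.3  8.7  7.7  8.2  8.6  8.2  8.   7.5  8.  14.  57.8]
16 [59.5 56.3  0.  54.2  0.   0.   0.   0.   0.   8.2  8.2  8.7  8.7  9.   9.2  8.4  8.3  8.8 53.4  8.6 58.9 59.1]
20 [59.5 58.3 58.3 58.5 52.3 53.6 52.7 53.6 53.  53.7  8.4 53.3 53.5 53.7 53.4 53.9 53.7 54.2 57.4 58.5 58.5 57.6]
24 [59.2 58.5 58.4 58.7 54.5 54.4 54.7 54.2 54.8 54.8 54.4 54.4 54.7 53.8 55.2 53.9 53.1 54.7 59.1 59.3 60.3 59.6]
28 [59.6 55.3 57.3 55.7 54.4 52.  51.4 51.8 53.1 52.4 51.6 52.4 51.4 53.1 52.6 51.8 51.9 51.1 57.7 57.1 58.5 57.8]
32 [59.5 52.5 53.9 55.7  8.7  8.4  0.   0.   0.   7.9  8.2  8.2  9.   9.2  8.6  8.
[... 1404 characters left out ...]
.   0. ]
84 [ 9.5 49.8 50.2  0.   0.   0.   0.  51.3  0.   0.  46.5 46.7 48.1 49.7  0.   0.   0.   0.  49.4 50.6  0.   0. ]
88 [ 8.3 49.2 50.2 50.4 50.3 49.5 50.2 50.8 49.7 50.5 51.4 50.1 50.1 50.2 50.2 49.4 50.6 50.6 50.8 50.2  7.4  8.8]
92 [ 7.9 47.2 49.3 48.7 50.  50.6 49.6 50.6 50.4 50.4 50.3 50.8 48.8 50.4 50.4 49.6 50.5 49.3 49.8 48.8  8.3  8.8]
96 [10.7 45.1 47.9 46.7  8.6 10.   0.   0.   9.6  8.1  8.7  8.7  8.1  9.1  8.6  8.7  7.7  7.7  7.9  9.2  9.9 10.1]
100 [10.1 41.8 46.8  9.1  8.8  8.   8.   0.   8.7  8.6  7.9  8.7  8.6  9.3  8.4  7.6  8.2  8.5  8.9  7.7 10.3 10.2]
104 [ 8.6 42.4 46.4 46.7  8.3  8.4  7.9  0.   8.8  8.2  8.7  8.3  9.2  7.6  8.2  7.5  8.1  9.4  9.7  8.6  8.2  7.8]
```

View pics/av.png

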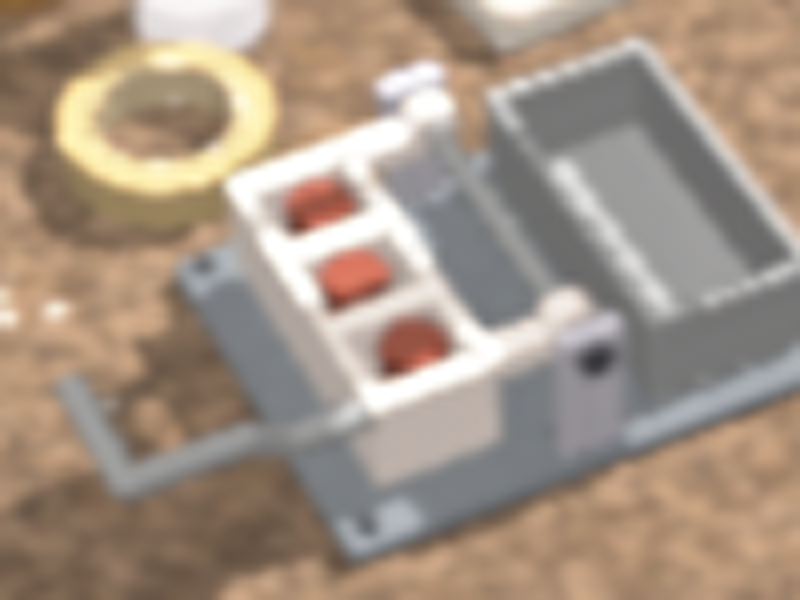

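The averaged crop shows the block face level at 50.3 mm, but the hinge arms stand proud at 52.4 mm out to about 30 mm from the shaft. The cover must have been resting on those arms, so its x alignment and yaw need refining. I'll hover close over the block and measure edges numerically.

Emit:
carry_out(
  series=[
    [0,0,0,-1,40,0,-1],
    [0,0,0,-3,75,0,-1],
    [0,0,0,-3.5,110,10,-1],
    [0,0,0,-3.5,140,40,-1],
    [0,0,0,-3.5,150,70,-1],
    [0,0,0,-3.5,150,90,-1],
    [0,0,0,-3.5,150,95,-1],
    [0,0,0,-3.5,150,95,-1],
  ],
)

```text
time: 13.1
tcp_pos: [0.5589, 0.0638, 0.0852]
ee_rot: [-0.002, -3.138, 0.001]
contact_force: [0.7, 0.1, -1.1]
width: 0.0084
finger_force: 69.2
```

```bash
cat > e.py <<'E'
from m import *
np.set_printoptions(suppress=True,precision=2,linewidth=220)
def avg(n=8):
    I=[];Ds=[]
    for i in range(n):
        im,D=snapshot('scene');I.append(im.astype(float));Ds.append(np.where(D==0,np.nan,D))
    return np.mean(I,0).astype(np.uint8),np.nan_to_num(np.nanmedian(Ds,0))
def edges(P,z0,z1,zp,win,lines,off=1.5):
    """boundary of points in a height band, as world points on plane zp; line fit per expected edge"""
    X,Y,Z=[P[...,i]*1000 for i in range(3)]
    m=((Z>z0)&(Z<z1)&(X>win[0])&(X<win[1])&(Y>win[2])&(Y<win[3])).astype(np.uint8)
    m=cv2.morphologyEx(m,cv2.MORPH_CLOSE,np.ones((3,3)))
    cs,_=cv2.findContours(m,cv2.RETR_EXTERNAL,cv2.CHAIN_APPROX_NONE)
    c_=max(cs,key=cv2.contourArea)[:,0].astype(float)
    W=onz('scene',c_,zp/1000)*1000
    for nm,ax,v,lo,hi in lines:
        o=1-ax; q=W[(abs(W[:,ax]-v)<7)&(W[:,o]>lo)&(W[:,o]<hi)]
        if len(q)<5: print(nm,'few',len(q)); continue
        for _ in range(3):
            f=np.polyfit(q[:,o],q[:,ax],1);r=q[:,ax]-np.polyval(f,q[:,o]);q=q[abs(r)<max(1.2,1.5*r.std())]
        print(nm,len(q),'mid',np.polyval(f,(lo+hi)/2).round(2),'slope deg',np.degrees(np.arctan(f[0])).round(2),'std',r.std().round(2))
E
python3 - <<'E'
from e import *
s=st(); zt=s['tcp_pos'][2]*1000
im,D=avg();np.savez('av2.npz',im=im,D=D);P=cloud('scene',D);A=np.load('av.npz');PA=cloud('scene',A['D'])
print('BLOCK');edges(PA,46.5,53,50.3,(500,628,48,100),[('-x',0,509.5,55,90),('+x',0,618,55,90),('+y',1,93,515,612)])
X,Y,Z=[P[...,i]*1000 for i in range(3)]
pt=zt-11+5; m=(X>520)&(X<610)&(Y>70)&(Y<92)&(abs(Z-pt)<6);print('plate z exp',pt,'got',np.median(Z[m]))
pz=np.median(Z[m]); y0=s['tcp_pos'][1]*1000-50
print('COVER hook y exp',y0);edges(P,pz-3,pz+4,pz,(500,630,y0+18,y0+90),[('-x',0,509,y0+35,y0+78),('+x',0,617,y0+40,y0+78),('+y',1,y0+85,520,608)])
edges(P,pz+3,pz+10,pz+5.3,(500,630,y0-15,y0+25),[('hook-x',0,522,y0-5,y0+14),('hook+x',0,604,y0-5,y0+14),('hook-y',1,y0-9,530,595)])
E
```

```text
{'time': 13.1, 'tcp_pos': [0.5589, 0.0638, 0.0852], 'ee_rot': [-0.0022, -3.138, 0.0009], 'contact_force': [0.6513, 0.068, -1.1345], 'width': 0.0084, 'finger_force': 69.2364, 'qpos': [0.1137, 0.3475, -0.3497, 0.8773, -0.0001, 0.1151]}
BLOCK
-x 12 mid 509.24 slope deg -0.63 std 0.74
+x 13 mid 616.66 slope deg 0.97 std 0.86
+y 24 mid 93.37 slope deg 0.5 std 0.62
plate z exp 79.24582089776156 got 81.37333202877717
COVER hook y exp 13.785547147891059
-x 14 mid 509.32 slope deg 1.01 std 0.71
+x few 4
+y 23 mid 99.01 slope deg 0.2 std 0.61
hook-x 6 mid 522.89 slope deg -0.54 std 0.64
hook+x few 2
hook-y 15 mid 7.54 slope deg 0.15 std 0.58
```

Emit:
carry_out(
  series=[
    [0,0,0,0,0,8,-1],
    [0,0,0,0,0,14,-1],
    [0,0,0,0,0,18,-1],
    [0,0,0,0,0,21,-1],
    [0,0,0,0,0,23,-1],
    [0,0,0,0,0,24,-1],
    [0,0,0,0,0,24,-1],
  ],
)

```text
time: 14.08
tcp_pos: [0.5599, 0.0638, 0.0633]
ee_rot: [-0.003, -3.141, 0.0]
contact_force: [-3.8, 0.2, 5.9]
width: 0.0086
finger_force: 70.5
```

```bash
cat >> e.py <<'E'
def plane(P,win,zr,hull=None):
    X,Y,Z=[P[...,i]*1000 for i in range(3)]
    m=(X>win[0])&(X<win[1])&(Y>win[2])&(Y<win[3])&(Z>zr[0])&(Z<zr[1]);q=np.c_[X[m],Y[m],Z[m]]
    A_=np.c_[q[:,0]-563,q[:,1]-75,np.ones(len(q))];w=np.ones(len(q),bool)
    for _ in range(4):
        co,*_=np.linalg.lstsq(A_[w],q[w,2],rcond=None);r=q[:,2]-A_@co;w=abs(r)<2
    return co,w.sum(),r[w].std()
E
python3 - <<'E'
from e import *
s=st();print(s['wrist_torque'])
im,D=avg(6);np.savez('av3.npz',im=im,D=D);P=cloud('scene',D);PA=cloud('scene',np.load('av.npz')['D'])
print('block rims',plane(PA,(511,617,86,92),(46,54)),plane(PA,(511,517,58,90),(46,54)),plane(PA,(610,617,58,90),(46,54)))
print('plate near',plane(P,(512,540,40,95),(50,62)),'plate all',plane(P,(512,615,75,97),(50,62)),'hook',plane(P,(525,600,8,28),(55,70)))
y0=s['tcp_pos'][1]*1000-50
print('COVER');edges(P,52,59,56.5,(500,630,y0+18,y0+92),[('-x',0,509,y0+35,y0+78),('+y',1,y0+85,520,608)])
X,Y,Z=[P[...,i]*1000 for i in range(3)]
for nm,a,b in(('block',525,555),('cover',572,602)):
    m=(X>a)&(X<b)&(Y>155)&(Y<180)&(Z>35)&(Z<70);print(nm,'bar',m.sum(),np.median(Y[m]),np.median(Z[m]))
E
```

```text
{'time': 14.0833, 'tcp_pos': [0.5599, 0.0638, 0.0633], 'ee_rot': [-0.0027, -3.1407, 0.0003], 'contact_force': [-3.8019, 0.1553, 5.935], 'width': 0.0086, 'finger_force': 70.4524, 'qpos': [0.1135, 0.3694, -0.3747, 0.8276, -0.0001, 0.1152]}
[-0.16  1.06  0.02]
block rims (array([ 0.  ,  0.17, 47.16]), np.int64(50), np.float64(0.5943196623771345)) (array([ 0.15, -0.02, 57.11]), np.int64(26), np.float64(0.6221724585173931)) (array([ 0.38,  0.01, 30.46]), np.int64(28), np.float64(0.8398892265878277))
plate near (array([ 0.01, -0.02, 56.83]), np.int64(189), np.float64(0.7688339484523052)) plate all (array([ 0.  , -0.02, 56.82]), np.int64(249), np.float64(0.7448129416991542)) hook (array([ 0.  , -0.  , 61.98]), np.int64(157), np.float64(0.704541620223528))
COVER
-x 13 mid 506.6 slope deg 0.24 std 0.69
+y 21 mid 99.49 slope deg 0.04 std 0.59
block bar 40 169.11603993703397 53.8265419790549
cover bar 33 160.05922911461326 55.31988264267629
```

Emit:
carry_out(
  series=[
    [0,0,0,0,0,-4,-1],
    [0,0,0,-3,0,-4,-1],
    [0,0,0,-7,0,-4,-1],
    [0,0,0,-7,0,-2,-1],
    [0,0,0,-7,0,0,-1],
    [0,0,0,-7,0,0,-1],
  ],
)

```text
time: 14.88
tcp_pos: [0.5662, 0.0641, 0.0633]
ee_rot: [-0.003, -3.139, -0.001]
contact_force: [-8.7, 0.8, 10.8]
width: 0.0083
finger_force: 71.0
```

```bash
python3 - <<'E'
from e import *
s=st();print(s['wrist_torque'])
im,D=avg(4);P=cloud('scene',D)
print('plate near',plane(P,(512,540,40,95),(50,62)),'plate all',plane(P,(512,615,75,97),(50,62)),'hook',plane(P,(525,600,8,28),(55,70)))
y0=s['tcp_pos'][1]*1000-50
edges(P,52,59,56.5,(500,635,y0+18,y0+92),[('-x',0,514,y0+35,y0+78),('+y',1,y0+85,520,608)])
E
```

```text
{'time': 14.8833, 'tcp_pos': [0.5662, 0.0641, 0.0633], 'ee_rot': [-0.0028, -3.1389, -0.0009], 'contact_force': [-8.7217, 0.7688, 10.8139], 'width': 0.0083, 'finger_force': 70.9895, 'qpos': [0.1122, 0.381, -0.3573, 0.835, 0.0009, 0.114]}
[ 0.06  1.78 -0.12]
plate near (array([ 0.03, -0.01, 57.54]), np.int64(179), np.float64(0.870494781587515)) plate all (array([ 0.  , -0.  , 56.66]), np.int64(249), np.float64(0.8666410657355367)) hook (array([ 0.  , -0.01, 61.53]), np.int64(159), np.float64(0.8292855375565521))
-x 12 mid 512.71 slope deg -0.5 std 0.66
+y 22 mid 100.12 slope deg 0.12 std 0.6
```

Emit:
carry_out(
  series=[
    [0,0,0,1,0,0,-1],
    [0,0,0,2,0,0,-1],
    [0,0,0,3,0,0,-1],
    [0,0,0,4,0,0,-1],
    [0,0,0,4.5,0,0,-1],
    [0,0,0,5,0,0,-1],
    [0,0,0,5.5,0,0,-1],
    [0,0,0,6,0,0,-1],
    [0,0,0,6,0,0,-1],
  ],
)

```text
time: 15.83
tcp_pos: [0.5625, 0.0639, 0.0634]
ee_rot: [0.003, 3.14, 0.0]
contact_force: [2.5, 0.8, 5.4]
width: 0.0088
finger_force: 70.3
```

Emit:
carry_out(
  series=[
    [0,0,0,0.5,0,1,-1],
    [0,0,0,1,0,1,-1],
    [0,0,0,1.5,0,1,-1],
    [0,0,0,2,0,1,-1],
    [0,0,0,2.5,0,1,-1],
    [0,0,0,3,0,1,-1],
    [0,0,0,3.5,0,1,-1],
    [0,0,0,4,0,1,-1],
    [0,0,0,4,0,1,-1],
  ],
)

```text
time: 16.58
tcp_pos: [0.56, 0.064, 0.0633]
ee_rot: [0.003, 3.137, 0.0]
contact_force: [4.5, -0.0, 8.1]
width: 0.0085
finger_force: 70.9
```

```bash
python3 - <<'E'
from e import *
s=st();print(s['wrist_torque'])
# where does the cover side view show its lower edge?  use hover frame av2: side faces seen from -x,+y
P=cloud('scene',np.load('av2.npz')['D']);X,Y,Z=[P[...,i]*1000 for i in range(3)]
print('-x side: y, min z, max z')
for y in range(16,106,4):
    m=(X>502)&(X<516)&(Y>=y)&(Y<y+4)&(Z>60)&(Z<95)
    if m.any(): print(y,m.sum(),Z[m].min().round(1),Z[m].max().round(1))
print('+y side: x')
for x in range(500,630,6):
    m=(X>=x)&(X<x+6)&(Y>94)&(Y<106)&(Z>60)&(Z<95)
    if m.any(): print(x,m.sum(),Z[m].min().round(1),Z[m].max().round(1))
E
```

```text
{'time': 16.5833, 'tcp_pos': [0.56, 0.064, 0.0633], 'ee_rot': [0.0027, 3.1369, 0.0003], 'contact_force': [4.5452, -0.0239, 8.0998], 'width': 0.0085, 'finger_force': 70.8606, 'qpos': [0.114, 0.3653, -0.3809, 0.8199, -0.0004, 0.1157]}
[ 0.02 -0.49  0.06]
-x side: y, min z, max z
28 1 80.3 80.3
32 6 77.3 81.2
36 3 80.9 81.9
40 4 79.9 83.0
44 6 75.3 82.1
48 4 78.7 80.6
52 4 78.2 82.2
56 5 79.3 82.5
60 4 79.6 82.8
64 6 77.4 81.7
68 2 78.3 81.4
72 6 76.5 81.6
76 4 80.0 82.1
80 5 78.3 81.7
84 4 78.5 81.2
88 5 78.3 81.3
92 4 79.2 81.3
96 4 78.1 81.3
+y side: x
506 4 78.1 81.3
512 5 80.2 81.7
518 5 78.5 82.2
524 7 63.3 81.0
530 8 67.0 81.5
536 6 73.4 82.0
542 8 71.3 80.9
548 5 72.3 81.1
554 7 69.2 81.6
560 6 70.2 82.9
566 7 68.8 81.4
572 7 70.8 82.7
578 7 69.3 81.8
584 7 72.5 82.0
590 6 73.6 82.9
596 7 70.8 82.4
602 9 73.4 81.7
608 12 70.9 81.9
614 3 80.9 81.2
620 2 77.7 94.6
```

Emit:
carry_out(
  series=[
    [0,0,0,0,0,-4,-1],
    [-0.03,0,0,-2,0,-8,-1],
    [-0.06,0,0,-3,0,-8,-1],
    [-0.06,0,0,-3,0,-6,-1],
    [-0.06,0,0,-3,0,-4.5,-1],
    [-0.06,0,0,-3,0,-3,-1],
    [-0.06,0,0,-3,0,-1.5,-1],
    [-0.06,0,0,-3,0,-0.5,-1],
    [-0.06,0,0,-3,0,-0.5,-1],
  ],
)

```text
time: 17.33
tcp_pos: [0.5593, 0.0636, 0.0643]
ee_rot: [-0.003, -3.139, -0.091]
contact_force: [-9.6, -1.7, 24.2]
width: 0.0086
finger_force: 73.8
```

```bash
python3 - <<'E'
from e import *
s=st();print(s['wrist_torque'])
im,D=avg(6);np.savez('av4.npz',im=im,D=D);P=cloud('scene',D)
print('plate near',plane(P,(512,540,40,95),(48,65)),'plate all',plane(P,(512,615,75,97),(48,65)),'hook',plane(P,(525,600,8,28),(50,70)))
y0=s['tcp_pos'][1]*1000-50
edges(P,50,63,57.5,(500,635,y0+18,y0+92),[('-x',0,511,y0+35,y0+78),('+y',1,y0+85,520,608)])
E
```

```text
{'time': 17.3333, 'tcp_pos': [0.5593, 0.0636, 0.0643], 'ee_rot': [-0.0026, -3.1391, -0.0915], 'contact_force': [-9.64, -1.6515, 24.2063], 'width': 0.0086, 'finger_force': 73.7712, 'qpos': [0.0791, 0.364, -0.3817, 0.8216, 0.0582, 0.0809]}
[-0.85  2.28  0.04]
plate near (array([ 0.  ,  0.03, 58.32]), np.int64(190), np.float64(0.6908604232815243)) plate all (array([-0.  ,  0.03, 58.21]), np.int64(258), np.float64(0.719831460545304)) hook (array([-0.  ,  0.05, 63.77]), np.int64(153), np.float64(0.75972164255717))
-x 12 mid 505.49 slope deg -1.3 std 0.64
+y 19 mid 100.95 slope deg 0.95 std 0.56
```

Emit:
carry_out(
  series=[
    [0,0,0,0,0,-4,-1],
    [0,0,0,0,0,-7,-1],
    [0,0,0,0,0,-7,-1],
    [0,0,0,0,0,-7,-1],
  ],
)

```text
time: 17.97
tcp_pos: [0.5602, 0.0636, 0.0688]
ee_rot: [-0.002, -3.14, -0.094]
contact_force: [-0.2, -0.5, -1.0]
width: 0.0088
finger_force: 69.3
```

```bash
python3 - <<'E'
from e import *
s=st();print(s['wrist_torque'])
im,D=avg(6);np.savez('av5.npz',im=im,D=D);P=cloud('scene',D)
print('plate near',plane(P,(512,540,40,95),(54,72)),'plate all',plane(P,(512,615,75,97),(54,72)),'hook',plane(P,(525,600,8,28),(56,76)))
y0=s['tcp_pos'][1]*1000-50
edges(P,54,70,63,(500,635,y0+18,y0+92),[('-x',0,511,y0+35,y0+78),('+y',1,y0+85,520,608)])
# colour profile across the -x edge of plate at several y (side face looks darker than top)
g=cv2.cvtColor(im,cv2.COLOR_RGB2GRAY).astype(np.float32)
p,k,d=K('scene')
def pix(W): return cv2.projectPoints(np.array(W,float),cv2.Rodrigues(np.array(p['R']))[0],np.array(p['t']),k,d)[0][:,0]
for y in range(34,98,5):
    W=[[x/1000,y/1000,.0625] for x in np.arange(498,518,1.5)]
    q=pix(W).astype(np.float32); print(y,cv2.remap(g,q[:,0],q[:,1],cv2.INTER_LINEAR).ravel().astype(int))
E
```

```text
{'time': 17.9667, 'tcp_pos': [0.5602, 0.0636, 0.0688], 'ee_rot': [-0.0024, -3.1395, -0.0939], 'contact_force': [-0.2498, -0.4922, -1.008], 'width': 0.0088, 'finger_force': 69.2978, 'qpos': [0.078, 0.3602, -0.3755, 0.831, 0.0597, 0.0796]}
[-0.1   0.03 -0.04]
plate near (array([ 0.  ,  0.06, 62.75]), np.int64(194), np.float64(0.7628212325099812)) plate all (array([ 0.  ,  0.04, 62.8 ]), np.int64(261), np.float64(0.7866352514506277)) hook (array([-0.  ,  0.06, 68.26]), np.int64(156), np.float64(0.7008655324041261))
-x 14 mid 505.78 slope deg 1.28 std 0.71
+y 21 mid 102.01 slope deg 0.54 std 0.72
34 [242 238 231 224 221 228 239 250 251 251 250 247 245 232]
39 [189 191 197 203 210 226 241 248 251 252 252 252 250 248]
44 [187 193 197 199 207 218 232 243 250 251 251 251 251 251]
49 [191 198 206 209 212 219 233 245 250 251 251 251 251 251]
54 [189 196 202 204 208 220 235 245 249 251 252 252 251 251]
59 [195 205 209 208 211 219 230 241 249 251 252 252 252 252]
64 [202 211 216 219 218 220 230 243 251 252 252 252 252 252]
69 [198 209 218 217 214 218 230 243 247 250 252 251 251 251]
74 [199 212 217 216 213 218 227 238 247 252 252 252 252 252]
79 [198 209 215 218 217 219 225 238 250 251 252 252 252 252]
84 [202 212 219 220 215 213 224 237 246 250 252 252 252 251]
89 [198 210 219 217 212 213 221 232 243 251 252 252 252 252]
94 [200 213 217 215 212 213 218 231 244 252 252 253 253 253]
```

Emit:
carry_out(
  series=[
    [0,0,0,-3,0,0,-1],
    [0,0,0,-3,0,0,-1],
    [0,0,0,-3,0,1.5,-1],
    [0,0,0,-3,0,3,-1],
    [0,0,0,-3,0,4,-1],
    [0,0,0,-3,0,5,-1],
    [0,0,0,-3,0,6,-1],
    [0,0,0,-3,0,6,-1],
  ],
)

```text
time: 18.93
tcp_pos: [0.5636, 0.0638, 0.0648]
ee_rot: [0.003, 3.139, 0.094]
contact_force: [-4.4, 0.8, 11.5]
width: 0.0083
finger_force: 71.4
```

```bash
python3 - <<'E'
from e import *
s=st();print(s['wrist_torque'])
im,D=avg(6);P=cloud('scene',D)
print('plate all',plane(P,(512,615,75,97),(48,65)),'hook',plane(P,(525,600,8,28),(50,70)))
y0=s['tcp_pos'][1]*1000-50
edges(P,50,63,57.5,(500,635,y0+18,y0+92),[('-x',0,510,y0+35,y0+78),('+y',1,y0+85,520,608)])
E
```

```text
{'time': 18.9333, 'tcp_pos': [0.5636, 0.0638, 0.0648], 'ee_rot': [0.0029, 3.1394, 0.0941], 'contact_force': [-4.4271, 0.7767, 11.5368], 'width': 0.0083, 'finger_force': 71.4417, 'qpos': [0.0779, 0.3691, -0.373, 0.8232, 0.0597, 0.0799]}
[-0.34  1.18  0.  ]
plate all (array([ 0.  ,  0.05, 58.75]), np.int64(259), np.float64(0.6919104729185159)) hook (array([ 0.  ,  0.04, 63.28]), np.int64(164), np.float64(0.7615539827782507))
-x 11 mid 506.03 slope deg -2.15 std 0.8
+y 21 mid 101.22 slope deg 1.2 std 0.71
```

```bash
cat >> e.py <<'E'
_p,_k,_d=K('scene')
def pix(W): return cv2.projectPoints(np.array(W,float)/1000,cv2.Rodrigues(np.array(_p['R']))[0],np.array(_p['t']),_k,_d)[0][:,0].astype(np.float32)
def prof(im,W):
    g=cv2.cvtColor(im,cv2.COLOR_RGB2GRAY).astype(np.float32);q=pix(W);return cv2.remap(g,q[:,0],q[:,1],cv2.INTER_LINEAR).ravel()
def xedge(im,x0,x1,ys,z):
    xs=np.arange(x0,x1,.25);o=[]
    for y in ys:
        v=prof(im,[[x,y,z] for x in xs]);gr=np.abs(np.gradient(cv2.GaussianBlur(v.reshape(1,-1),(0,0),3).ravel()));i=gr.argmax();o.append((xs[i],round(float(gr[i]),1)))
    return o
E
python3 - <<'E'
from e import *
A=np.load('av.npz')['im']
im,D=avg(4);np.savez('av6.npz',im=im,D=D)
print('arm-x inner',xedge(A,514,532,range(36,50,3),52.2));print('arm+x inner',xedge(A,598,614,range(36,50,3),52.2));print('arm+x outer',xedge(A,612,626,range(40,50,3),52.2))
print('block +x outer',xedge(A,610,626,range(60,88,5),50))
for f,zt in(('av2.npz',86.2),('av3.npz',61.7),('av6.npz',60.7)):
    I=np.load(f)['im'];print(f,'hook-x',xedge(I,512,532,range(9,20,2),zt));print('   hook+x',xedge(I,594,614,range(9,24,3),zt));print('   plate+x',xedge(I,606,626,range(80,100,4),zt-5.2+(2 if f=='av6.npz' else 0)))
    print('   foot/plate -x corner', xedge(I,498,516,range(94,100,2),zt-5.2))
E
```

```text
arm-x inner [(np.float64(519.0), 4.6), (np.float64(519.5), 4.5), (np.float64(518.75), 4.5), (np.float64(519.5), 4.9), (np.float64(521.75), 3.9)]
arm+x inner [(np.float64(605.5), 3.3), (np.float64(603.75), 3.1), (np.float64(604.0), 3.4), (np.float64(604.75), 2.9), (np.float64(602.5), 2.9)]
arm+x outer [(np.float64(619.75), 5.2), (np.float64(619.75), 4.2), (np.float64(619.25), 4.9), (np.float64(619.0), 4.0)]
block +x outer [(np.float64(620.5), 4.4), (np.float64(619.5), 3.8), (np.float64(620.75), 4.9), (np.float64(619.5), 4.5), (np.float64(619.5), 3.7), (np.float64(620.25), 3.1)]
av2.npz hook-x [(np.float64(520.75), 3.8), (np.float64(521.0), 3.7), (np.float64(521.75), 3.4), (np.float64(521.25), 2.8), (np.float64(521.0), 2.8), (np.float64(521.5), 2.7)]
   hook+x [(np.float64(597.25), 6.4), (np.float64(596.5), 6.2), (np.float64(599.25), 5.0), (np.float64(601.25), 5.5), (np.float64(598.5), 6.1)]
   plate+x [(np.float64(607.75), 2.4), (np.float64(620.25), 4.2), (np.float64(618.75), 4.3), (np.float64(619.0), 3.4), (np.float64(618.0), 3.4)]
   foot/plate -x corner [(np.float64(507.5), 4.0), (
[... 488 characters left out ...]
p.float64(624.5), 1.2)]
   foot/plate -x corner [(np.float64(505.75), 3.5), (np.float64(505.75), 4.0), (np.float64(505.75), 3.4)]
av6.npz hook-x [(np.float64(522.5), 4.1), (np.float64(522.75), 4.3), (np.float64(523.25), 4.0), (np.float64(523.0), 3.4), (np.float64(522.75), 3.6), (np.float64(523.0), 3.2)]
   hook+x [(np.float64(598.25), 7.7), (np.float64(597.75), 6.0), (np.float64(600.75), 6.3), (np.float64(601.0), 7.4), (np.float64(599.75), 7.6)]
   plate+x [(np.float64(621.0), 3.4), (np.float64(623.25), 1.2), (np.float64(624.25), 1.3), (np.float64(624.25), 1.7), (np.float64(624.5), 2.8)]
   foot/plate -x corner [(np.float64(513.25), 3.4), (np.float64(513.25), 3.7), (np.float64(513.75), 2.9)]
```

Emit:
carry_out(
  series=[
    [0,0,0,-0.5,0,-4,-1],
    [-0.04,0,0,-0.5,0,-6,-1],
    [-0.04,0,0,-0.5,0,-6,-1],
    [-0.04,0,0,-0.5,0,-4,-1],
    [-0.04,0,0,-0.5,0,-2,-1],
    [-0.04,0,0,-0.5,0,-1,-1],
    [-0.04,0,0,-0.5,0,0,-1],
    [-0.04,0,0,-0.5,0,1,-1],
    [-0.04,0,0,-0.5,0,1,-1],
  ],
)

```text
time: 20.18
tcp_pos: [0.5644, 0.0637, 0.0654]
ee_rot: [0.003, 3.136, 0.155]
contact_force: [-8.9, -1.9, 28.1]
width: 0.0091
finger_force: 74.6
```

```bash
python3 - <<'E'
from e import *
s=st();print(s['wrist_torque'])
im,D=avg(6);P=cloud('scene',D);np.savez('av7.npz',im=im,D=D)
print('plate all',plane(P,(512,615,75,97),(48,68)),'hook',plane(P,(525,600,8,28),(50,70)))
X,Y,Z=[P[...,i]*1000 for i in range(3)]
m=(X>572)&(X<602)&(Y>150)&(Y<180)&(Z>35)&(Z<80);print('cover bar',np.median(Y[m]),np.median(Z[m]))
for y in range(24,64,3):
    m=(X>507)&(X<520)&(Y>=y)&(Y<y+3)&(Z>40)&(Z<75); print(y,m.sum(),np.sort(Z[m]).round(1))
E
```

```text
{'time': 20.1833, 'tcp_pos': [0.5644, 0.0637, 0.0654], 'ee_rot': [0.0027, 3.1359, 0.1548], 'contact_force': [-8.9168, -1.948, 28.1348], 'width': 0.0091, 'finger_force': 74.6029, 'qpos': [0.0552, 0.3683, -0.375, 0.82, 0.0984, 0.0573]}
[-0.8   2.35  0.11]
plate all (array([ 0.  ,  0.07, 59.69]), np.int64(265), np.float64(0.7126208315705634)) hook (array([ 0.  ,  0.07, 64.65]), np.int64(167), np.float64(0.7250690928504498))
cover bar 160.0039868676719 64.80202646067978
24 5 [56.3 58.1 58.8 59.6 59.7]
27 6 [55.  56.8 57.6 57.7 59.2 60.2]
30 6 [53.7 54.  55.  56.4 57.4 57.7]
33 9 [42.7 43.  45.1 51.4 52.9 53.1 57.  57.1 57.5]
36 6 [48.  51.4 53.6 56.6 56.9 57.6]
39 10 [41.8 45.9 46.5 49.6 50.  51.8 53.4 54.7 57.6 58.2]
42 9 [44.  44.1 48.3 50.1 51.9 55.5 56.2 57.7 58. ]
45 8 [42.8 44.3 49.4 50.  54.  56.7 58.2 59.3]
48 10 [44.  47.7 51.1 51.5 55.8 56.3 57.8 57.8 58.2 58.3]
51 7 [42.1 45.8 49.7 50.9 53.  57.  57.6]
54 10 [42.5 47.4 49.3 50.9 51.9 54.8 55.1 57.4 58.  58.3]
57 9 [40.8 46.4 47.6 48.  49.3 50.2 56.6 57.2 60.4]
60 10 [41.9 42.2 45.4 48.9 49.5 50.1 54.3 58.5 58.6 59.4]
63 10 [40.1 40.4 46.5 47.3 49.2 49.7 50.4 54.9 57.8 59.5]
```

```bash
python3 - <<'E'
from e import *
z=np.load('av.npz');im=z['im'];P=cloud('scene',z['D'])*1000;X,Y,Z=[P[...,i] for i in range(3)]
m=(Z>165)&(Z<190)&(X>490)&(X<630)&(Y<10)&(Y>-160);print(m.sum(), np.percentile(X[m],[1,99]),np.percentile(Y[m],[1,99]),np.median(Z[m]))
pz=np.median(Z[m]); cx=557.0; hy=-140.0
g=cv2.cvtColor(im,cv2.COLOR_RGB2GRAY).astype(np.float32)
for y in range(14,90,4):
    a=pix([[cx-54,hy+y,pz]])[0]; v=np.arange(-5,7,.5)
    q=np.c_[np.full(len(v),a[0]),a[1]+v].astype(np.float32)
    print(y,a.round(1),cv2.remap(g,q[:,0],q[:,1],cv2.INTER_LINEAR).ravel().astype(int))
E
```

```text
507 [505.91 610.31] [-81.19   9.03] 174.7297831882626
14 [381.7 192.5] [56 56 56 56 56 56 56 56 56 56 56 56 56 56 56 56 56 56 56 56 56 56 56 56]
18 [380.3 193. ] [56 56 56 56 56 56 56 56 56 56 56 56 56 56 56 56 56 56 56 56 56 56 56 56]
22 [378.8 193.5] [56 56 56 56 56 56 56 56 56 56 56 56 56 56 56 56 56 56 56 56 56 56 56 56]
26 [377.3 194. ] [56 56 56 56 56 56 56 56 56 56 56 56 56 56 56 56 56 56 56 56 56 56 56 56]
30 [375.9 194.5] [56 56 56 56 56 56 56 56 56 56 56 56 56 56 56 56 56 56 56 56 56 56 56 56]
34 [374.4 195. ] [56 56 56 56 56 56 56 56 56 56 56 56 56 56 56 56 56 56 56 56 56 56 56 56]
38 [372.9 195.6] [56 56 56 56 56 56 56 56 56 56 56 56 56 56 56 56 56 56 56 56 56 56 56 56]
42 [371.5 196.1] [56 56 56 56 56 56 56 56 56 56 56 56 56 56 56 56 56 56 56 56 56 56 56 56]
46 [370.  196.6] [56 56 56 56 56 56 56 56 56 56 56 56 56 56 56 56 56 56 56 56 56 56 56 56]
50 [368.5 197.1] [56 56 56 56 56 56 56 56 56 56 56 56 56 56 56 56 56 56 56 56 56 56 56 56]
54 [367.  197.7] [56 56 56 56 56 56 56 56 56 56 56 56 56 56 56 56 56 56 56 56 56 56 56 56]
58 [365.5 198.2] [56 56 56 56 56 56 56 56 56 56 56 56 56 56 56 56 56 56 56 56 56 56 56 56]
62 [364.  198.7] [57 56 56 56 56 56 56 56 56 56 56 56 56 56 56 56 56 56 56 56 56 56 56 56]
66 [362.5 199.2] [56 56 56 56 56 56 56 56 56 56 56 56 56 56 56 56 57 57 57 57 57 57 57 57]
70 [361.  199.8] [59 59 59 59 59 59 59 59 59 59 59 60 60 60 60 61 61 61 61 61 61 61 61 61]
74 [359.5 200.3] [63 63 63 63 63 63 63 63 64 64 64 64 64 64 64 64 65 65 66 66 66 67 67 66]
78 [358.  200.8] [102 104 106 108 109 111 112 113 113 110 104  97  89  84  80  80  83  87  93  96  99  98  97  96]
82 [356.5 201.4] [225 227 229 231 232 232 232 232 225 216 195 171 146 121 113 111 120 134 143 151 152 151 147 142]
86 [355.  201.9] [251 251 251 252 252 253 253 252 251 235 216 184 148 130 116 123 135 148 163 167 169 164 158 155]
```

Emit:
carry_out(
  series=[
    [0,0,0,0,0,-15,-1],
    [0.03,0,0,0,0,-50,-1],
    [0.1,0,0,0,35,-80,-1],
    [0.1,0,0,0,75,-90,-1],
    [0.1,0,0,0,115,-100,-1],
    [0.1,0,0,0,150,-110,-1],
    [0.1,0,0,0,170,-115,-1],
    [0.1,0,0,0,170,-115,-1],
    [0.1,0,0,0,170,-115,-1],
  ],
)

```text
time: 21.23
tcp_pos: [0.5641, 0.2229, 0.1934]
ee_rot: [-0.001, 3.141, -0.001]
contact_force: [0.6, -0.9, -1.1]
width: 0.0085
finger_force: 69.4
```

```bash
python3 - <<'E'
from e import *
s=st();im,D=avg(10);np.savez('av8.npz',im=im,D=D);P=cloud('scene',D)*1000;X,Y,Z=[P[...,i] for i in range(3)]
t=np.array(s['tcp_pos'])*1000; hy=t[1]-50;cx=t[0]-.3
m=(abs(Z-(t[2]-6.5))<8)&(abs(X-cx)<50)&(Y>hy+60)&(Y<hy+82);pz=np.median(Z[m]);print(t,m.sum(),pz)
print(plane(cloud('scene',D),(cx-50,cx+50,hy+60,hy+82),(pz-6,pz+6)))
print('-x side')
g=cv2.cvtColor(im,cv2.COLOR_RGB2GRAY).astype(np.float32)
for y in range(12,92,4):
    a=pix([[cx-54,hy+y,pz]])[0]; v=np.arange(-4,7,.5)
    q=np.c_[np.full(len(v),a[0]),a[1]+v].astype(np.float32)
    print(y,a.round(1),cv2.remap(g,q[:,0],q[:,1],cv2.INTER_LINEAR).ravel().astype(int))
E
```

```text
{'time': 21.2333, 'tcp_pos': [0.5641, 0.2229, 0.1934], 'ee_rot': [-0.0015, 3.1414, -0.0011], 'contact_force': [0.6182, -0.9189, -1.1392], 'width': 0.0085, 'finger_force': 69.3779, 'qpos': [0.3767, 0.3422, -0.0943, 1.1343, -0.0007, 0.3757]}
[564.06 222.87 193.39] 314 186.42688910904897
(array([  0.01,  -0.01, 188.82]), np.int64(313), np.float64(0.5236867185849673))
-x side
12 [256.  230.6] [116 109 105 102 101  99  99 100 102 104 107 110 116 122 127 130 129 129 132 135 140 144]
16 [254.2 231.2] [143 145 152 165 177 188 189 178 166 155 152 157 160 162 159 154 148 143 141 142 145 149]
20 [252.5 231.9] [228 237 243 247 249 246 241 223 200 180 162 155 152 151 151 149 147 146 146 148 151 154]
24 [250.7 232.5] [248 251 251 251 250 250 236 222 194 164 151 139 143 147 153 159 160 160 158 155 150 146]
28 [249.  233.1] [250 250 250 250 250 248 242 220 197 169 147 147 149 156 163 167 170 170 168 165 161 154]
32 [247.2 233.7] [250 250 250 250 249 246 238 222 196 175 159 151 153 157 164 169 173 174 173 170 165 160]
36 [245.4 234.3] [250 250 250 250 250 249 238 222 200 175 165 162 162 164 164 164 1
[... 714 characters left out ...]
9 203 178 154 141 140 142 147 151 155 159 166 168 168 164]
68 [231.2 239.4] [251 251 251 251 250 250 241 228 204 177 162 152 148 147 149 153 159 166 167 167 163 157]
72 [229.4 240. ] [251 251 251 251 250 248 245 225 204 180 156 148 141 142 143 149 155 157 159 158 158 156]
76 [227.6 240.7] [251 251 251 251 251 250 243 231 205 180 156 137 132 129 133 136 139 143 147 151 154 155]
80 [225.8 241.3] [251 251 251 252 252 252 243 227 204 174 153 139 134 137 139 143 146 150 156 164 167 167]
84 [224.  241.9] [251 249 247 239 229 209 188 171 156 151 149 155 162 167 171 171 170 170 170 171 172 169]
88 [222.2 242.6] [164 150 142 134 129 124 123 122 127 134 149 163 174 183 182 180 175 170 168 166 165 163]
```

```bash
python3 - <<'E'
from e import *
im=np.load('av8.npz')['im'];pz=188.0;hy=172.9;cx=563.8
f=im.astype(np.float32);ch=f[...,0]-f[...,2]   # red-blue: ~0 on grey metal, >0 on brown
def row(W0,v):
    a=pix([W0])[0];q=np.c_[np.full(len(v),a[0]),a[1]+v].astype(np.float32)
    return cv2.remap(ch,q[:,0],q[:,1],cv2.INTER_LINEAR).ravel().astype(int)
v=np.arange(-4,7,.5);print('v',v)
for y in range(16,86,4): print(y,row([cx-54,hy+y,pz],v))
print('+y edge')
for x in range(-54,56,6): print(x,row([cx+x,hy+84,pz],np.arange(-3,9,.5)))
E
```

```text
v [-4.  -3.5 -3.  -2.5 -2.  -1.5 -1.  -0.5  0.   0.5  1.   1.5  2.   2.5  3.   3.5  4.   4.5  5.   5.5  6.   6.5]
16 [40 43 37 30 24 18 12  8  8 10 19 29 44 54 59 61 60 58 56 55 55 56]
20 [ 8  4  2  1  0  0 -1 -1  0  3 13 29 41 52 57 58 58 58 58 58 60 61]
24 [-2 -1 -1 -1 -1 -1 -1 -1 -1  2  8 21 35 45 55 59 62 64 66 65 65 62]
28 [ 0  0  0  0  0 -1 -1 -1 -1  0 11 22 38 53 59 65 67 69 69 69 67 66]
32 [ 0  0  0  0 -1 -1 -1 -1  0  3 11 27 42 52 61 65 68 69 70 70 68 65]
36 [ 0  0  0 -1 -1 -1 -1 -2 -2  4 14 28 45 56 62 64 64 64 63 62 61 61]
40 [ 0  0 -1 -1 -1 -1 -1 -2  0  1 13 26 38 50 54 58 59 59 59 58 58 59]
44 [-1 -1  0  0  0  0 -1 -2 -2  2  8 22 37 47 56 58 60 59 58 58 59 61]
48 [-1  0  0  0  0 -1 -1 -1 -1  1 10 22 38 50 56 59 57 56 56 57 60 62]
52 [ 0  0  0  0  0  0 -1 -1 -1  0  9 22 35 47 54 58 60 61 62 63 65 66]
56 [-1 -1 -1  0  0  0 -1 -1 -2  1  5 17 30 41 51 56 59 62 64 65 67 68]
60 [ 0 -1 -1  0  0  0 -1 -1 -1  0  7 17 30 42 51 58 61 64 64 65 66 67]
64 [ 0  0  0  0  0  0 -1 -2 -2  0  6 18 31 45 55 59 62 62 63 64 65 65]
68 [ 0  0  0  0  0  0  0 -1 -2  2  9 23 40 50 57 60 61 63 65 65
[... 1212 characters left out ...]
2 52 52 49 47 46]
18 [-1 -1 -2 -2 -2 -2  0  4  9 16 22 26 29 30 34 40 44 47 50 52 51 49 44 39]
24 [ -1  -1  -1  -2  -2  -1   1   5  16  27  43  59  73  86  95 102 104 105 104 102  97  91  83  74]
30 [  0  -1  -2  -2  -2  -1   0   2   5  16  27  52  76  99 121 133 144 152 160 164 167 164 161 150]
36 [  0   0  -1  -1  -1  -1  -2  -2  -1   1   9  19  38  61  89 120 143 162 172 178 183 186 189 192]
42 [ -1   0   0   0   0   0   0   0   0  -1  -2   0   4  15  35  60  92 122 149 170 182 190 192 193]
48 [  0   0  -1   0   0   0   0   0   1   1   1   0   0  -1   0   8  20  52  83 116 147 167 186 190]
54 [ -2   0   0   0   0  -1  -1   0   0   1   2   2   2   2   1   0   0   0  12  27  65 106 136 166]
```

Emit:
carry_out(
  series=[
    [0,0,0,0,-40,0,-1],
    [0,0,0,0,-80,10,-1],
    [0,0,0,0,-115,30,-1],
    [0,0,0,0,-134,60,-1],
    [0,0,0,0,-134,95,-1],
    [0,0,0,0,-134,118,-1],
    [0,0,0,0,-134,126,-1],
    [0,0,0,0,-134,129,-1],
    [0,0,0,0,-134,131,-1],
    [0,0,0,0,-134,133,-1],
    [0,0,0,0,-134,133,-1],
  ],
)

```text
time: 22.65
tcp_pos: [0.5639, 0.0872, 0.0627]
ee_rot: [0.003, 3.141, -0.002]
contact_force: [-5.6, -0.6, 8.7]
width: 0.0084
finger_force: 74.9
```

```bash
python3 - <<'E'
from e import *
s=st();print(s['wrist_torque'])
im,D=avg(6);P=cloud('scene',D)
print('plate all',plane(P,(512,615,95,122),(46,65)),'hook',plane(P,(525,600,32,52),(50,70)))
E
```

```text
{'time': 22.65, 'tcp_pos': [0.5639, 0.0872, 0.0627], 'ee_rot': [0.0029, 3.1414, -0.0016], 'contact_force': [-5.5567, -0.6218, 8.6682], 'width': 0.0084, 'finger_force': 74.9023, 'qpos': [0.1541, 0.381, -0.3591, 0.8307, -0.001, 0.1559]}
[-0.5   1.27 -0.12]
plate all (array([ 0.01, -0.02, 56.67]), np.int64(307), np.float64(0.7790038127348838)) hook (array([ 0.  , -0.01, 61.49]), np.int64(171), np.float64(0.7284265507649662))
```

Emit:
carry_out(
  series=[
    [0,0,0,0,0,-4,-1],
    [0,0,0,0,3,-4,-1],
    [0,0,0,0,4,-4,-1],
    [0,0,0,0,4,-2,-1],
    [0,0,0,0,4,0,-1],
    [0,0,0,0,4,0,-1],
  ],
)

```text
time: 23.45
tcp_pos: [0.5653, 0.0913, 0.0621]
ee_rot: [0.002, 3.139, -0.001]
contact_force: [-0.8, -3.7, 9.7]
width: 0.0087
finger_force: 74.9
```

```bash
python3 - <<'E'
from e import *
s=st();print(s['wrist_torque'])
im,D=avg(6);P=cloud('scene',D)
print('plate all',plane(P,(512,615,95,126),(46,65)),'hook',plane(P,(525,600,36,56),(50,70)))
X,Y,Z=[P[...,i]*1000 for i in range(3)]
for a,b in((510,535),(535,590),(590,616)):
    print(a,[(y,round(float(np.median(Z[m])),1)) for y in range(60,132,8) for m in[(X>a)&(X<b)&(Y>y)&(Y<y+8)&(Z>52)&(Z<62)] if m.sum()>5])
for nm,a,b in(('block',525,555),('cover',572,602)):
    m=(X>a)&(X<b)&(Y>155)&(Y<205)&(Z>35)&(Z<70);print(nm,'bar',m.sum(),np.median(Y[m]),np.median(Z[m]))
E
```

```text
{'time': 23.45, 'tcp_pos': [0.5653, 0.0913, 0.0621], 'ee_rot': [0.0022, 3.1391, -0.0011], 'contact_force': [-0.7681, -3.6946, 9.7259], 'width': 0.0087, 'finger_force': 74.9021, 'qpos': [0.1607, 0.3831, -0.3573, 0.828, -0.0011, 0.1621]}
[-0.37  0.74  0.2 ]
plate all (array([-0.01, -0.  , 55.71]), np.int64(327), np.float64(0.7470810748759117)) hook (array([-0.01,  0.  , 60.64]), np.int64(174), np.float64(0.7978031382504743))
510 [(60, 56.1), (68, 56.1), (76, 56.0), (84, 55.2), (92, 55.8), (100, 55.9), (108, 55.7), (116, 56.0), (124, 54.9)]
535 [(60, 57.7), (68, 55.8), (76, 55.9), (84, 56.0), (92, 55.7), (100, 56.0), (108, 55.6), (116, 55.6), (124, 55.6)]
590 [(100, 55.6), (108, 55.5), (116, 55.4), (124, 54.4)]
block bar 40 169.36256150706606 53.702963259742056
cover bar 37 187.296937699594 54.7002643225768
```

Emit:
carry_out(
  series=[
    [0,0,0,0,0,-12,-1],
    [0,0,0,1,0,-24,-1],
    [0,0,0,1,-14,-24,-1],
    [-0.03,0,0,1,-27,-24,-1],
    [-0.05,0,0,1,-27.5,-22,-1],
    [-0.05,0,0,1,-27.5,-16,-1],
    [-0.05,0,0,1,-27.5,-9,-1],
    [-0.05,0,0,1,-27.5,-4,-1],
    [-0.05,0,0,1,-27.5,-1,-1],
    [-0.05,0,0,1,-27.5,2,-1],
    [-0.05,0,0,1,-27.5,2,-1],
  ],
)

```text
time: 24.67
tcp_pos: [0.5627, 0.0649, 0.0634]
ee_rot: [0.0, 3.139, 0.079]
contact_force: [-19.6, 0.1, 46.2]
width: 0.0088
finger_force: 84.0
```

Emit:
carry_out(
  series=[
    [0,0,0,0,0,-2.5,-1],
    [0,0,0,0,2,-2.5,-1],
    [0,0,0,0,3,-2.5,-1],
    [0,0,0,0,4,-2.5,-1],
    [0,0,0,0,5,-2.5,-1],
    [0,0,0,0,6,-2.5,-1],
    [0,0,0,0,6,-2.5,-1],
  ],
)

```text
time: 25.25
tcp_pos: [0.565, 0.0678, 0.0637]
ee_rot: [0.003, 3.136, 0.068]
contact_force: [-3.6, -8.6, 19.1]
width: 0.0079
finger_force: 77.5
```

Emit:
carry_out(
  series=[
    [0,0,0,0,1,-1.2,-1],
    [0,0,0,0,2,-1.2,-1],
    [0,0,0,0,3,-1.2,-1],
    [0,0,0,0,3.5,-1.2,-1],
    [0,0,0,0,3.5,-1.2,-1],
  ],
)

```text
time: 25.67
tcp_pos: [0.5649, 0.0701, 0.0639]
ee_rot: [0.004, 3.137, 0.065]
contact_force: [-0.1, -11.7, 10.5]
width: 0.0084
finger_force: 75.6
```

```bash
cat >> e.py <<'E'
def cov(n=6):
    s=sense();im,D=avg(n);P=cloud('scene',D);X,Y,Z=[P[...,i]*1000 for i in range(3)]
    y0=s['tcp_pos'][1]*1000-48.5
    print('F',np.round(s['contact_force'],1),'M',np.round(s['wrist_torque'],2),'t',s['time'])
    print('plate',plane(P,(512,615,y0+60,y0+82),(46,66))[0],'hook',plane(P,(525,600,y0-6,y0+14),(50,70))[0])
    o=[]
    for nm,a,b in(('block',525,555),('cover',572,602)):
        m=(X>a)&(X<b)&(Y>150)&(Y<195)&(Z>38)&(Z<75);o.append((np.median(Y[m]),np.median(Z[m])));print(nm,'bar',m.sum(),np.round(o[-1],1))
    return im,P
E
python3 -c "
from e import *
st();cov()"
```

```text
{'time': 25.6667, 'tcp_pos': [0.5649, 0.0701, 0.0639], 'ee_rot': [0.004, 3.137, 0.0647], 'contact_force': [-0.1414, -11.7077, 10.5464], 'width': 0.0084, 'finger_force': 75.6455, 'qpos': [0.0999, 0.3714, -0.371, 0.8204, 0.0407, 0.1026]}
F [ -0.1 -11.7  10.5] M [-2.98 -0.06 -0.02] t 25.6667
plate [ 0.    0.03 57.53] hook [ 0.   -0.01 61.01]
block bar 40 [169.3  54.1]
cover bar 39 [166.2  58.7]
```

Emit:
carry_out(
  series=[
    [0,0,0,0,-3.5,0,-1],
    [0,0,0,0,-6,-1,-1],
    [-0.05,0,0,0,-6,-2,-1],
    [-0.05,0,0,0,-5,-1,-1],
    [-0.05,0,0,0,-3,-0.5,-1],
    [-0.05,0,0,0,-1.5,-0.5,-1],
    [-0.05,0,0,0,0,-0.5,-1],
    [-0.05,0,0,0,1,-0.5,-1],
    [-0.05,0,0,0,1,-0.5,-1],
  ],
)

```text
time: 26.72
tcp_pos: [0.5655, 0.0724, 0.0654]
ee_rot: [0.003, 3.133, 0.147]
contact_force: [-0.9, -8.8, 16.6]
width: 0.0084
finger_force: 76.9
```

```bash
python3 -c "
from e import *
st();cov()"
```

```text
{'time': 26.7167, 'tcp_pos': [0.5655, 0.0724, 0.0654], 'ee_rot': [0.0033, 3.133, 0.1474], 'contact_force': [-0.9212, -8.8085, 16.6275], 'width': 0.0084, 'finger_force': 76.8994, 'qpos': [0.0732, 0.3683, -0.3749, 0.8155, 0.0934, 0.0759]}
F [-0.9 -8.8 16.6] M [-2.25  0.29 -0.17] t 26.7167
plate [ 0.    0.07 59.09] hook [ 0.01  0.07 64.13]
block bar 39 [169.7  54. ]
cover bar 37 [168.7  64.7]
```

Emit:
carry_out(
  series=[
    [0,0,0,0,0,-1,-0.3],
    [0,0,0,0,0,-1,-0.3],
    [0,0,0,0,0,-1,-0.3],
    [0,0,0,0,0,-1,-0.3],
    [0,0,0,0,0,-1,-0.3],
  ],
)

```text
time: 27.43
tcp_pos: [0.5625, 0.0745, 0.0638]
ee_rot: [-0.002, -3.137, -0.157]
contact_force: [-0.0, 0.6, -0.2]
width: 0.0301
finger_force: 0.0
```

```bash
python3 -c "
from e import *
st();cov()"
```

```text
{'time': 27.4333, 'tcp_pos': [0.5625, 0.0745, 0.0638], 'ee_rot': [-0.0021, -3.1366, -0.157], 'contact_force': [-0.0223, 0.6065, -0.2157], 'width': 0.0301, 'finger_force': 0.0, 'qpos': [0.0736, 0.37, -0.3772, 0.8173, 0.0998, 0.0752]}
F [-0.   0.6 -0.2] M [-0.1   0.01 -0.03] t 27.4333
plate [ 0.    0.05 58.54] hook [ 0.01  0.05 63.61]
block bar 39 [169.3  54.3]
cover bar 37 [169.3  62.3]
```

Emit:
carry_out(
  series=[
    [0,0,0,0,0,-30,-0.3],
    [0,0,0,0,0,-62,-0.1],
    [0.05,0,0,-1,25,-62,0],
    [0.1,0,0,-1,60,-58,0],
    [0.1,0,0,-1,88,-54,0],
    [0.1,0,0,-1,99,-51,0],
    [0.1,0,0,-1,99,-51,0],
    [0.1,0,0,-1,96,-20,0],
    [0.1,0,0,-1,93,10,0],
    [0.1,0,0,-1,90,30,0],
    [0.1,0,0,-1,90,38,0],
    [0.1,0,0,-1,90,38,0],
  ],
)

```text
time: 28.73
tcp_pos: [0.5622, 0.1659, 0.0334]
ee_rot: [-0.005, -3.137, 0.002]
contact_force: [-0.3, 0.2, -0.1]
width: 0.0427
finger_force: 0.0
```

```bash
python3 -c "
from e import *
s=st();im,D=avg(3);P=cloud('scene',D)
print(plane(P,(512,615,80,104),(46,66))[0],plane(P,(525,600,16,36),(50,70))[0])
X,Y,Z=[P[...,i]*1000 for i in range(3)]
m=(X>590)&(X<622)&(Y>120)&(Y<180)&(Z>40)&(Z<75);print('cover rod',[(y,np.round(np.median(Z[m&(Y>y)&(Y<y+10)]),1)) for y in range(110,180,10)])
"
```

```text
{'time': 28.7333, 'tcp_pos': [0.5622, 0.1659, 0.0334], 'ee_rot': [-0.0047, -3.1372, 0.0024], 'contact_force': [-0.2537, 0.1639, -0.0995], 'width': 0.0427, 'finger_force': 0.0, 'qpos': [0.287, 0.4416, -0.3434, 0.7905, -0.0002, 0.29]}
[ 0.    0.06 58.35] [ 0.01  0.06 64.26]
cover rod [(110, np.float64(nan)), (120, np.float64(60.4)), (130, np.float64(nan)), (140, np.float64(nan)), (150, np.float64(nan)), (160, np.float64(61.9)), (170, np.float64(nan))]
  return _methods._mean(a, axis=axis, dtype=dtype,
  ret = ret.dtype.type(ret / rcount)
```

Emit:
carry_out(
  series=[
    [0,0,0,0,0,-35,-1],
    [0,0,0,0,1,-48,-1],
    [0,0,0,-26,1,-48,-1],
    [0,0,0,-26,1,-48,-1],
    [0,0,0,-26,1,-48,-1],
    [0,0,0,-26,1,-48,-1],
    [0,0,0,-26,1,-36,-1],
    [0,0,0,-26,1,-31,-1],
    [0,0,0,-26,1,-28,-1],
    [0,0,0,-26,1,-26,-1],
    [0,0,0,-26,1,-26,-1],
  ],
)

```text
time: 29.8
tcp_pos: [0.5889, 0.1683, 0.0608]
ee_rot: [-0.003, -3.139, 0.001]
contact_force: [-2.1, -0.2, 3.1]
width: -0.0002
finger_force: 1.6
```

```bash
python3 -c "
from e import *
s=st();im,D=avg(3);P=cloud('scene',D)
print(plane(P,(512,615,80,104),(46,66))[0],plane(P,(525,600,16,36),(50,70))[0])
"
```

```text
{'time': 29.8, 'tcp_pos': [0.5889, 0.1683, 0.0608], 'ee_rot': [-0.0025, -3.1393, 0.0006], 'contact_force': [-2.0572, -0.1667, 3.1143], 'width': -0.0002, 'finger_force': 1.6175, 'qpos': [0.2782, 0.4537, -0.2509, 0.8686, 0.0003, 0.2799]}
[ 0.01  0.02 58.12] [ 0.    0.04 62.93]
```

Emit:
carry_out(
  series=[
    [0,0,0,0,0,2,-1],
    [0,0,0,0,0,4,-1],
    [0,0,0,0,0,5,-1],
    [0,0,0,0,0,6,-1],
    [0,0,0,0,0,6,-1],
  ],
)

```text
time: 30.37
tcp_pos: [0.5907, 0.1688, 0.0573]
ee_rot: [0.003, 3.14, 0.001]
contact_force: [-6.0, -0.9, 15.2]
width: -0.0002
finger_force: 7.6
```

```bash
python3 -c "
from e import *
s=st();im,D=avg(4);P=cloud('scene',D)
print(plane(P,(512,615,80,104),(46,66))[0],plane(P,(525,600,16,36),(50,70))[0])
"
```

```text
{'time': 30.3667, 'tcp_pos': [0.5907, 0.1688, 0.0573], 'ee_rot': [0.0026, 3.1402, 0.0013], 'contact_force': [-5.9814, -0.9199, 15.2115], 'width': -0.0002, 'finger_force': 7.6318, 'qpos': [0.2782, 0.4572, -0.2544, 0.8576, 0.0004, 0.2798]}
[ 0.    0.   56.92] [ 0.01  0.04 63.47]
```

Emit:
carry_out(
  series=[
    [0,0,0,0,0,2,-1],
    [0,0,0,0,0,3,-1],
    [0,0,0,0,0,3,-1],
  ],
)

```text
time: 30.82
tcp_pos: [0.5908, 0.1689, 0.0554]
ee_rot: [0.003, 3.14, 0.002]
contact_force: [-8.3, -1.4, 23.6]
width: 0.0002
finger_force: 11.5
```

Emit:
carry_out(
  series=[
    [0,0,0,0,0,-15,-1],
    [0,0,0,10,0,-30,-1],
    [0,0,0,26,0,-30,0],
    [0,0,0,26,0,-30,0],
  ],
)

```text
time: 31.15
tcp_pos: [0.5629, 0.1686, 0.0833]
ee_rot: [0.002, 3.141, 0.0]
contact_force: [-0.9, -0.0, -0.4]
width: 0.0234
finger_force: 0.0
```

```bash
python3 -c "
from e import *
s=st();im,D=avg(4);P=cloud('scene',D);np.savez('av9.npz',im=im,D=D)
print(plane(P,(512,615,80,104),(46,66))[0],plane(P,(525,600,16,36),(50,70))[0])
X,Y,Z=[P[...,i]*1000 for i in range(3)]
for nm,a,b in(('block',525,555),('cover',572,602)):
    m=(X>a)&(X<b)&(Y>150)&(Y<185)&(Z>38)&(Z<75);print(nm,'bar',m.sum(),np.median(Y[m]),np.median(Z[m]))
"
```

```text
{'time': 31.15, 'tcp_pos': [0.5629, 0.1686, 0.0833], 'ee_rot': [0.0021, 3.1415, 0.0004], 'contact_force': [-0.9304, -0.0141, -0.3907], 'width': 0.0234, 'finger_force': 0.0, 'qpos': [0.2909, 0.3886, -0.2937, 0.8883, 0.0002, 0.2922]}
[ 0.    0.04 58.56] [ 0.    0.04 63.01]
block bar 40 169.36171663877022 53.678063086319554
cover bar 47 170.7687622186062 61.840994204446666
```

Emit:
carry_out(
  series=[
    [0,0,0,-1,0,0,0],
    [0,0,0,-1,0,0,0],
    [0,0,0,-1,0,20,0],
    [0,0,0,-1,0,42,0],
    [0,0,0,-1,0,48,0],
    [0,0,0,-1,0,48,0],
    [0,0,0,-1,0,48,-1],
    [0,0,0,-1,0,48,-1],
    [0,0,0,-1,0,48,-1],
    [0,0,0,-1,0,48,-1],
    [0,0,0,-1,0,48,-1],
    [0,0,0,-1,0,48,-1],
    [0,0,0,-1,0,48,-1],
  ],
  newtons=50,
)

```text
time: 32.43
tcp_pos: [0.5663, 0.1685, 0.0357]
ee_rot: [0.003, 3.139, -0.0]
contact_force: [0.3, -2.1, 6.7]
width: 0.0074
finger_force: 49.1
```

```bash
python3 - <<'E'
from e import *
s=st();print(s['tcp_pos'])
import math
for a,b in((0,80),(80,180)):
    r=[]
    for i in range(1,20):
        u=i/19; th=math.radians(a+(b-a)*u); t0=math.radians(a)
        r.append((round(145*(math.cos(th)-math.cos(t0))),round(-145*(math.sin(th)-math.sin(t0)))))
    print(r)
E
```

```text
{'time': 32.4333, 'tcp_pos': [0.5663, 0.1685, 0.0357], 'ee_rot': [0.0031, 3.1394, -0.0001], 'contact_force': [0.2511, -2.0942, 6.6649], 'width': 0.0074, 'finger_force': 49.0569, 'qpos': [0.2896, 0.4413, -0.3374, 0.79, -0.0007, 0.2915]}
[0.57 0.17 0.04]
[(0, -11), (-2, -21), (-4, -32), (-6, -42), (-10, -52), (-14, -62), (-19, -71), (-24, -80), (-31, -89), (-37, -97), (-45, -105), (-53, -112), (-61, -118), (-70, -124), (-80, -129), (-89, -134), (-99, -138), (-109, -141), (-120, -143)]
[(-13, -2), (-27, -2), (-40, -1), (-53, 0), (-66, 4), (-79, 8), (-91, 13), (-102, 20), (-113, 28), (-123, 36), (-133, 46), (-141, 56), (-149, 67), (-155, 79), (-161, 91), (-165, 103), (-168, 116), (-170, 129), (-170, 143)]
```

Emit:
carry_out(
  series=[
    [0,0,0,0,0,-6,-1],
    [0,0,0,0,-1,-13,-1],
    [0,0,0,0,-2,-21,-1],
    [0,0,0,1,-4,-32,-1],
    [0,0,0,1,-6,-42,-1],
    [0,0,0,1,-10,-52,-1],
    [0,0,0,1,-14,-62,-1],
    [0,0,0,1,-19,-71,-1],
    [0,0,0,1,-19,-71,-1],
  ],
)

```text
time: 33.18
tcp_pos: [0.5657, 0.1487, 0.1059]
ee_rot: [0.012, 3.14, 0.002]
contact_force: [12.4, -2.6, -18.5]
width: 0.0076
finger_force: 104.7
```

```bash
python3 - <<'E'
from e import *
s=st();print(np.round(s['wrist_torque'],2))
im,D=avg(3);P=cloud('scene',D);np.savez('av10.npz',im=im,D=D);X,Y,Z=[P[...,i]*1000 for i in range(3)]
# heights along y of what is seen, left strip (block side, x~512-520), middle-left and bars
for a,b in((509,522),(524,545),(590,612)):
    print(a,[(y,np.round(np.percentile(Z[m],[20,50,80]),0)) for y in range(20,170,10) for m in[(X>a)&(X<b)&(Y>y)&(Y<y+10)&(Z>30)&(Z<140)] if m.sum()>4])
E
```

```text
{'time': 33.1833, 'tcp_pos': [0.5657, 0.1487, 0.1059], 'ee_rot': [0.0117, 3.1398, 0.0019], 'contact_force': [12.3993, -2.5587, -18.5019], 'width': 0.0076, 'finger_force': 104.7456, 'qpos': [0.2566, 0.3619, -0.2761, 0.9308, 0.0007, 0.2641]}
[ 1.14 -1.66 -1.75]
509 [(20, array([56., 58., 59.])), (30, array([52., 56., 59.])), (40, array([58., 64., 69.])), (50, array([56., 66., 74.])), (60, array([46., 66., 78.])), (70, array([49., 68., 83.])), (80, array([56., 75., 89.])), (90, array([57., 69., 85.])), (100, array([55., 87., 88.])), (110, array([ 90.,  98., 102.])), (120, array([102., 107., 108.])), (130, array([110., 112., 115.])), (140, array([115., 118., 120.])), (150, array([118., 121., 123.]))]
524 [(20, array([52., 60., 64.])), (30, array([66., 68., 71.])), (40, array([68., 70., 72.])), (50, array([75., 77., 79.])), (60, array([80., 82., 84.])), (70, array([86., 88., 90.])), (80, array([76., 93., 96.])), (90, array([66., 93., 98.])), (100, array([51., 52., 75.])), (150, array([121., 122., 124.]))]
590 [(20, array([61., 62., 64.])), (50, array([76., 77., 78.])), (60, array([81., 82., 84.])), (70, array([86., 87., 90.])), (80, array([92., 94., 96.])), (90, array([62., 92., 98.])), (100, array([52., 55., 91.]))]
```

Emit:
carry_out(
  series=[
    [0,0,0,0,-5,-9,-1],
    [0,0,0,0,-12,-18,-1],
    [0,0,0,0,-18,-26,-1],
    [0,0,0,0,-26,-34,-1],
    [0,0,0,0,-34,-41,-1],
    [0,0,0,0,-42,-47,-1],
    [0,0,0,0,-51,-53,-1],
    [0,0,0,0,-61,-58,-1],
    [0,0,0,0,-70,-63,-1],
    [0,0,0,0,-80,-67,-1],
    [0,0,0,0,-90,-70,-1],
    [0,0,0,0,-101,-72,-1],
    [0,0,0,0,-101,-72,-1],
  ],
)

```text
time: 34.42
tcp_pos: [0.5663, 0.0488, 0.1814]
ee_rot: [0.005, 3.135, 0.005]
contact_force: [1.0, 3.9, 14.0]
width: 0.0072
finger_force: 50.9
```

```bash
python3 - <<'E'
from e import *
s=st()
im,D=avg(3);P=cloud('scene',D);np.savez('av11.npz',im=im,D=D);X,Y,Z=[P[...,i]*1000 for i in range(3)]
for a,b in((509,522),(524,545),(565,612)):
    print(a,[(z,np.round(np.percentile(Y[m],[20,50,80]),0),m.sum()) for z in range(60,215,15) for m in[(X>a)&(X<b)&(Y>-20)&(Y<140)&(Z>z)&(Z<z+15)] if m.sum()>4])
E
```

```text
{'time': 34.4167, 'tcp_pos': [0.5663, 0.0488, 0.1814], 'ee_rot': [0.0047, 3.1353, 0.005], 'contact_force': [1.0134, 3.875, 13.9575], 'width': 0.0072, 'finger_force': 50.9017, 'qpos': [0.0845, 0.2733, -0.2167, 1.0743, 0.0027, 0.0874]}
509 [(60, array([29., 34., 49.]), np.int64(32)), (75, array([34., 49., 62.]), np.int64(71)), (90, array([38., 51., 64.]), np.int64(71)), (105, array([40., 53., 65.]), np.int64(101)), (120, array([37., 44., 50.]), np.int64(35)), (135, array([47., 51., 53.]), np.int64(26)), (150, array([44., 47., 49.]), np.int64(21)), (165, array([46., 48., 52.]), np.int64(20)), (180, array([48., 51., 54.]), np.int64(27)), (195, array([50., 52., 53.]), np.int64(11))]
524 [(60, array([17., 18., 66.]), np.int64(5)), (75, array([66., 67., 68.]), np.int64(9)), (90, array([69., 70., 71.]), np.int64(10)), (105, array([50., 59., 68.]), np.int64(87)), (120, array([40., 43., 47.]), np.int64(17)), (180, array([55., 55., 55.]), np.int64(8)), (195, array([49., 52., 54.]), np.int64(21))]
565 [(60, array([65., 66., 66.]), np.int64(6)), (75, array([67., 68., 68.]), np.int64(16)), (90, array([69., 70., 71.]), np.int64(16)), (105, array([44., 55., 66.]), np.int64(225)), (120, array([38., 42., 47.]), np.int64(74)), (135, array([37., 41., 43.]), np.int64(12)), (180, array([47., 57., 67.]), np.int64(6)), (195, array([47., 67., 68.]), np.int64(19)), (210, array([45., 46., 47.]), np.int64(15))]
```

Emit:
carry_out(
  series=[
    [0,0,0,0,-13,-2,-1],
    [0,0,0,0,-27,-2,-1],
    [0,0,0,0,-40,-1,-1],
    [0,0,0,0,-53,0,-1],
    [0,0,0,0,-66,4,-1],
    [0,0,0,0,-79,8,-1],
    [0,0,0,0,-91,13,-1],
    [0,0,0,0,-102,20,-1],
    [0,0,0,0,-113,28,-1],
    [0,0,0,0,-123,36,-1],
    [0,0,0,0,-133,46,-1],
    [0,0,0,0,-141,56,-1],
    [0,0,0,0,-141,56,-1],
  ],
)

```text
time: 35.65
tcp_pos: [0.566, -0.094, 0.1215]
ee_rot: [0.006, 3.137, -0.001]
contact_force: [8.5, -1.4, -0.5]
width: 0.0073
finger_force: 51.6
```

Emit:
carry_out(
  series=[
    [0,0,0,0,-7,10,-1],
    [0,0,0,0,-13,21,-1],
    [0,0,0,0,-18,33,-1],
    [0,0,0,0,-22,43,-1],
    [0,0,0,0,-25,53,-1],
    [0,0,0,0,-27,62,-1],
    [0,0,0,0,-28,70,-1],
    [0,0,0,0,-29,76,-1],
    [0,0,0,0,-29,80,-1],
    [0,0,0,0,-29,80,-1],
  ],
)

```text
time: 36.48
tcp_pos: [0.5658, -0.1211, 0.0417]
ee_rot: [0.0, 3.138, 0.002]
contact_force: [6.0, 0.9, 2.6]
width: 0.0074
finger_force: 51.3
```

```bash
python3 - <<'E'
from e import *
s=st()
im,D=avg(3);P=cloud('scene',D);np.savez('av12.npz',im=im,D=D);X,Y,Z=[P[...,i]*1000 for i in range(3)]
for a,b in((509,522),(524,545),(565,612)):
    print(a,[(y,np.round(np.percentile(Z[m],[20,50,80]),0),m.sum()) for y in range(-140,60,15) for m in[(X>a)&(X<b)&(Y>y)&(Y<y+15)&(Z>5)&(Z<140)] if m.sum()>4])
E
```

```text
{'time': 36.4833, 'tcp_pos': [0.5658, -0.1211, 0.0417], 'ee_rot': [0.0, 3.1379, 0.0023], 'contact_force': [5.9589, 0.8918, 2.5674], 'width': 0.0074, 'finger_force': 51.3348, 'qpos': [-0.2121, 0.4142, -0.3642, 0.7891, 0.0022, -0.2121]}
509 [(-80, array([7., 8., 8.]), np.int64(5)), (-65, array([44., 52., 68.]), np.int64(41)), (-50, array([51., 65., 86.]), np.int64(55)), (-35, array([60., 76., 88.]), np.int64(91)), (-20, array([59., 75., 87.]), np.int64(81)), (-5, array([28., 60., 76.]), np.int64(97)), (10, array([59., 60., 61.]), np.int64(26)), (25, array([ 8., 52., 58.]), np.int64(37)), (40, array([7., 8., 9.]), np.int64(25)), (55, array([7., 8., 9.]), np.int64(22))]
524 [(-65, array([11., 25., 55.]), np.int64(10)), (-50, array([11., 90., 90.]), np.int64(23)), (-35, array([87., 89., 90.]), np.int64(46)), (-20, array([87., 88., 89.]), np.int64(41)), (-5, array([49., 61., 83.]), np.int64(77)), (10, array([ 8., 42., 45.]), np.int64(21)), (25, array([ 8., 44., 57.]), np.int64(90)), (40, array([7., 8., 9.]), np.int64(37)), (55, array([7., 8., 9.]), np.int64(37))]
565 [(-110, array([52., 52., 56.]), np.int64(6)), (-95, array([52., 53., 55.]), np.int64(10)), (-80, array([ 51.,  54., 121.]), np.int64(12)), (-65, array([ 61., 134., 138.]), np.int64(26)), (-50, array([89., 90., 91.]), np.int64(32)), (-35, array([88., 89., 90.]), np.int64(80)), (-20, array([87., 88., 89.]), np.int64(81)), (-5, array([49., 58., 82.]), np.int64(191)), (10, array([10., 45., 56.]), np.int64(86)), (25, array([ 8., 43., 58.]), np.int64(159)), (40, array([7., 8., 9.]), np.int64(74)), (55, array([7., 8., 9.]), np.int64(81))]
```

Emit:
carry_out(
  series=[
    [0,0,0,0,0,3,-1],
    [0,0,0,0,0,6,-1],
    [0,0,0,0,0,8,-1],
    [0,0,0,0,0,10,-1],
    [0,0,0,0,0,10,-1],
  ],
)

```text
time: 37.05
tcp_pos: [0.5662, -0.1213, 0.0373]
ee_rot: [-0.0, 3.135, 0.001]
contact_force: [-8.7, 3.9, 44.8]
width: 0.0075
finger_force: 56.5
```

```bash
python3 - <<'E'
from e import *
s=st()
im,D=avg(4);P=cloud('scene',D);np.savez('av13.npz',im=im,D=D);X,Y,Z=[P[...,i]*1000 for i in range(3)]
q=plane(P,(522,612,-44,-8),(80,95));print('block back: slope, z at y=-26',q[0][:2],q[0][2]+q[0][1]*(-101))
for a,b in((565,612),):
    print(a,[(y,np.round(np.percentile(Z[m],[20,50,80]),0),m.sum()) for y in range(-140,60,15) for m in[(X>a)&(X<b)&(Y>y)&(Y<y+15)&(Z>5)&(Z<140)] if m.sum()>4])
E
```

```text
{'time': 37.05, 'tcp_pos': [0.5662, -0.1213, 0.0373], 'ee_rot': [-0.0, 3.1353, 0.0007], 'contact_force': [-8.6706, 3.8748, 44.7944], 'width': 0.0075, 'finger_force': 56.529, 'qpos': [-0.2121, 0.4179, -0.3703, 0.7765, 0.0018, -0.2121]}
block back: slope, z at y=-26 [-0.   -0.03] 87.65008191355626
565 [(-95, array([49., 51., 53.]), np.int64(10)), (-80, array([ 52., 133., 137.]), np.int64(17)), (-65, array([ 57., 130., 133.]), np.int64(26)), (-50, array([87., 88., 89.]), np.int64(35)), (-35, array([87., 88., 89.]), np.int64(77)), (-20, array([86., 87., 88.]), np.int64(81)), (-5, array([49., 58., 80.]), np.int64(186)), (10, array([ 9., 45., 56.]), np.int64(85)), (25, array([ 8., 44., 58.]), np.int64(157)), (40, array([7., 8., 9.]), np.int64(78)), (55, array([7., 8., 9.]), np.int64(77))]
```

Emit:
carry_out(
  series=[
    [0,0,0,0,0,-5,-1],
    [0,0,0,0,0,-5,0],
    [0,0,0,0,0,-5,0],
    [0,0,0,0,0,-5,0],
    [0,0,0,0,0,-5,0],
    [0,0,0,0,0,-5,0],
    [0,0,0,0,0,-5,0],
    [0,0,0,0,0,-30,0],
    [0,0,0,0,0,-55,0],
    [0,0,0,0,0,-55,0],
  ],
)

```text
time: 38.08
tcp_pos: [0.5664, -0.1221, 0.0906]
ee_rot: [0.003, 3.136, -0.002]
contact_force: [0.9, 0.3, 0.7]
width: 0.0431
finger_force: 0.0
```

```bash
python3 - <<'E'
from e import *
s=st()
im,D=avg(5);P=cloud('scene',D);np.savez('av14.npz',im=im,D=D);X,Y,Z=[P[...,i]*1000 for i in range(3)]
q=plane(P,(522,612,-44,-8),(80,95));print('block back: slope, z at y=-26',q[0][:2],q[0][2]+q[0][1]*(-101))
for a,b in((505,522),(525,555),(570,602),(602,620)):
    print(a,[(y,np.round(np.percentile(Z[m],[20,50,80]),0),m.sum()) for y in range(-150,10,10) for m in[(X>a)&(X<b)&(Y>y)&(Y<y+10)&(Z>25)&(Z<110)] if m.sum()>3])
E
```

```text
{'time': 38.0833, 'tcp_pos': [0.5664, -0.1221, 0.0906], 'ee_rot': [0.0027, 3.1361, -0.0018], 'contact_force': [0.9183, 0.2993, 0.7172], 'width': 0.0431, 'finger_force': 0.0, 'qpos': [-0.2123, 0.3636, -0.3124, 0.8892, 0.0, -0.2106]}
block back: slope, z at y=-26 [ 0.   -0.07] 89.63206719533902
505 [(-70, array([65., 68., 69.]), np.int64(14)), (-60, array([39., 48., 66.]), np.int64(45)), (-50, array([36., 49., 66.]), np.int64(50)), (-40, array([40., 65., 89.]), np.int64(77)), (-30, array([43., 68., 87.]), np.int64(83)), (-20, array([41., 65., 86.]), np.int64(80)), (-10, array([44., 67., 86.]), np.int64(86)), (0, array([34., 54., 62.]), np.int64(48))]
525 [(-60, array([57., 59., 61.]), np.int64(7)), (-40, array([89., 90., 91.]), np.int64(35)), (-30, array([89., 90., 90.]), np.int64(37)), (-20, array([88., 89., 90.]), np.int64(34)), (-10, array([57., 78., 88.]), np.int64(83)), (0, array([49., 50., 83.]), np.int64(50))]
570 [(-60, array([59., 60., 61.]), np.int64(4)), (-40, array([90., 90., 91.]), np.int64(34)), (-30, array([89., 90., 90.]), np.int64(37)), (-20, array([88., 89., 90.]), np.int64(34)), (-10, array([59., 77., 88.]), np.int64(89)), (0, array([49., 50., 76.]), np.int64(51))]
602 [(-110, array([53., 55., 57.]), np.int64(14)), (-100, array([52., 55., 56.]), np.int64(15)), (-90, array([53., 54., 56.]), np.int64(13)), (-80, array([52., 54., 56.]), np.int64(14)), (-70, array([53., 55., 56.]), np.int64(12)), (-40, array([90., 90., 91.]), np.int64(18)), (-30, array([89., 90., 91.]), np.int64(18)), (-20, array([88., 89., 90.]), np.int64(21)), (-10, array([61., 77., 88.]), np.int64(39)), (0, array([50., 57., 62.]), np.int64(40))]
```

Emit:
carry_out(
  series=[
    [0,0,0,13,0,0,0],
    [0,0,0,27,0,0,0],
    [0,0,0,27,0,0,0],
    [0,0,0,27,0,25,0],
    [0,0,0,27,0,45,0],
    [0,0,0,27,0,50,0],
    [0,0,0,27,0,50,-1],
    [0,0,0,27,0,50,-1],
    [0,0,0,27,0,50,-1],
    [0,0,0,27,0,50,-1],
    [0,0,0,27,0,50,-1],
    [0,0,0,27,0,50,-1],
    [0,0,0,27,0,50,-1],
  ],
  newtons=40,
)

```text
time: 39.42
tcp_pos: [0.5375, -0.1213, 0.0373]
ee_rot: [0.003, 3.14, 0.0]
contact_force: [1.0, 2.2, 0.8]
width: 0.0085
finger_force: 39.0
```

```bash
python3 - <<'E'
from e import *
import math
s=st()
for a,b,n in((176,100,20),(100,0,20)):
    t0=math.radians(a);print([(round(145*(math.cos(t)-math.cos(t0))),round(-145*(math.sin(t)-math.sin(t0)))) for t in np.radians(np.linspace(a,b,n+1)[1:])])
E
```

```text
{'time': 39.4167, 'tcp_pos': [0.5375, -0.1213, 0.0373], 'ee_rot': [0.0025, 3.14, 0.0004], 'contact_force': [0.987, 2.2471, 0.8048], 'width': 0.0085, 'finger_force': 38.9801, 'qpos': [-0.2223, 0.3765, -0.4349, 0.7579, 0.0006, -0.2207]}
[(1, -10), (3, -19), (5, -28), (8, -38), (11, -47), (15, -55), (20, -64), (25, -72), (31, -80), (37, -87), (44, -94), (51, -100), (58, -106), (66, -112), (74, -117), (83, -121), (92, -125), (101, -128), (110, -131), (119, -133)]
[(13, -2), (25, -2), (38, -2), (50, 0), (63, 3), (75, 7), (86, 11), (98, 17), (108, 24), (118, 32), (128, 40), (136, 50), (144, 60), (151, 70), (157, 82), (161, 93), (165, 105), (168, 118), (170, 130), (170, 143)]
```

Emit:
carry_out(
  series=[
    [0,0,0,0,0,-3,-1],
    [0,0,0,0,1,-6,-1],
    [0,0,0,0,1,-10,-1],
    [0,0,0,0,2,-14,-1],
    [0,0,0,0,3,-19,-1],
    [0,0,0,0,4,-24,-1],
    [0,0,0,0,5,-28,-1],
    [0,0,0,0,7,-33,-1],
    [0,0,0,0,8,-38,-1],
    [0,0,0,0,11,-47,-1],
    [0,0,0,0,15,-55,-1],
    [0,0,0,0,20,-64,-1],
    [0,0,0,0,25,-72,-1],
    [0,0,0,0,31,-80,-1],
    [0,0,0,0,31,-80,-1],
  ],
)

```text
time: 40.67
tcp_pos: [0.5374, -0.0912, 0.1187]
ee_rot: [0.003, 3.14, -0.005]
contact_force: [3.6, -6.1, 2.7]
width: 0.0088
finger_force: 39.4
```

```bash
cat >> e.py <<'E'
def stop(f):
    s=st();im,D=avg(4);P=cloud('scene',D);np.savez(f,im=im,D=D);X,Y,Z=[P[...,i]*1000 for i in range(3)]
    hsv=cv2.cvtColor(im,cv2.COLOR_RGB2HSV);h,sa,v=[hsv[...,i] for i in range(3)]
    red=(((h<8)|(h>170))&(sa>100)&(X>490)&(X<640)&(Y>-160)&(Y<120)&(Z>20)).astype(np.uint8)
    n,lab,stt,_=cv2.connectedComponentsWithStats(red)
    for i in range(1,n):
        if stt[i,4]>10: m=lab==i;print('red',stt[i,4],np.round(np.nanmedian(P[m]*1000,0)),'z',np.round(np.nanpercentile(Z[m],[5,95])),'x',np.round(np.nanpercentile(X[m],[5,95])),'y',np.round(np.nanpercentile(Y[m],[5,95])))
    for nm,a,b in(('cover -x strip',512,519),('cover +x rod',602,620)):
        print(nm,[(y,int(np.median(Z[m]))) for y in range(-120,20,12) for m in[(X>a)&(X<b)&(Y>y)&(Y<y+12)&(Z>25)&(Z<75)] if m.sum()>3])
E
python3 -c "
from e import *
stop('av15.npz')"
```

```text
{'time': 40.6667, 'tcp_pos': [0.5374, -0.0912, 0.1187], 'ee_rot': [0.0027, 3.1397, -0.0047], 'contact_force': [3.6209, -6.1489, 2.6962], 'width': 0.0088, 'finger_force': 39.3802, 'qpos': [-0.1665, 0.2816, -0.3575, 0.9294, -0.0027, -0.1648]}
red 12 [520. -18.  57.] z [53. 63.] x [519. 521.] y [-21. -13.]
cover -x strip [(-60, 48), (-48, 49), (-36, 49), (-24, 48), (-12, 48), (0, 49), (12, 68)]
cover +x rod [(-120, 52), (-108, 52), (-96, 52), (-84, 53), (-72, 53), (-60, 53), (0, 47), (12, 62)]
```

Emit:
carry_out(
  series=[
    [0,0,0,0,6,-7,-1],
    [0,0,0,0,13,-14,-1],
    [0,0,0,0,20,-20,-1],
    [0,0,0,0,27,-26,-1],
    [0,0,0,0,35,-32,-1],
    [0,0,0,0,43,-37,-1],
    [0,0,0,0,52,-41,-1],
    [0,0,0,0,61,-45,-1],
    [0,0,0,0,70,-48,-1],
    [0,0,0,0,79,-51,-1],
    [0,0,0,0,88,-53,-1],
    [0,0,0,0,88,-53,-1],
  ],
)

```text
time: 41.87
tcp_pos: [0.5376, -0.0022, 0.1712]
ee_rot: [0.002, 3.139, -0.001]
contact_force: [1.0, -2.8, 10.7]
width: 0.0084
finger_force: 42.0
```

Emit:
carry_out(
  series=[
    [0,0,0,0,13,-2,-1],
    [0,0,0,0,25,-2,-1],
    [0,0,0,0,38,-2,-1],
    [0,0,0,0,50,0,-1],
    [0,0,0,0,63,3,-1],
    [0,0,0,0,75,7,-1],
    [0,0,0,0,86,11,-1],
    [0,0,0,0,98,17,-1],
    [0,0,0,0,108,24,-1],
    [0,0,0,0,118,32,-1],
    [0,0,0,0,128,40,-1],
    [0,0,0,0,136,50,-1],
    [0,0,0,0,144,60,-1],
    [0,0,0,0,151,70,-1],
    [0,0,0,0,157,82,-1],
    [0,0,0,0,161,93,-1],
    [0,0,0,0,165,105,-1],
    [0,0,0,0,168,118,-1],
    [0,0,0,0,169,124,-1],
    [0,0,0,0,169,124,-1],
  ],
)

```text
time: 43.53
tcp_pos: [0.537, 0.1672, 0.0435]
ee_rot: [-0.002, -3.141, -0.001]
contact_force: [6.0, 2.2, 0.5]
width: 0.0082
finger_force: 44.2
```

```bash
python3 -c "
from e import *
stop('av16.npz')
P=cloud('scene',np.load('av16.npz')['D']);X,Y,Z=[P[...,i]*1000 for i in range(3)]
print('rod',[(y,int(np.median(Z[m]))) for y in range(50,180,12) for m in[(X>506)&(X<520)&(Y>y)&(Y<y+12)&(Z>35)&(Z<90)] if m.sum()>3])"
```

```text
{'time': 43.5333, 'tcp_pos': [0.537, 0.1672, 0.0435], 'ee_rot': [-0.0022, -3.1407, -0.0008], 'contact_force': [5.9889, 2.1829, 0.5303], 'width': 0.0082, 'finger_force': 44.2371, 'qpos': [0.3014, 0.3892, -0.3983, 0.784, 0.0007, 0.3028]}
cover -x strip []
cover +x rod [(-12, 49), (0, 49), (12, 53)]
rod [(50, 52), (62, 48), (74, 50), (86, 51), (98, 55), (110, 58), (122, 63), (134, 68), (146, 70), (158, 72), (170, 70)]
```

Emit:
carry_out(
  series=[
    [0,0,0,0,0,4,-1],
    [0,0,0,0,0,8,-1],
    [0,0,0,0,0,11,-1],
    [0,0,0,0,0,14,-1],
    [0,0,0,0,0,16,-1],
    [0,0,0,0,0,16,-1],
  ],
)

```text
time: 44.23
tcp_pos: [0.5369, 0.1684, 0.0285]
ee_rot: [-0.002, -3.141, -0.006]
contact_force: [3.6, 6.3, -0.9]
width: 0.0088
finger_force: 44.8
```

Emit:
carry_out(
  series=[
    [0,0,0,0,0,1.5,-1],
    [0,0,0,0,0,3,-1],
    [0,0,0,0,0,3,-1],
    [0,0,0,0,0,1,0],
    [0,0,0,0,0,1,0],
    [0,0,0,0,0,1,0],
    [0,0,0,0,0,1,0],
    [0,0,0,0,0,1,0],
    [0,0,0,0,0,-35,0],
    [0,0,0,0,0,-75,0],
    [0,0,0,0,10,-110,0],
    [0,0,0,0,45,-120,0],
    [0,0,0,0,80,-120,0],
    [0,0,0,0,110,-120,0],
    [0,0,0,0,130,-120,0],
    [0,0,0,0,130,-120,0],
  ],
)

```text
time: 45.57
tcp_pos: [0.5372, 0.3003, 0.1495]
ee_rot: [-0.003, 3.141, 0.003]
contact_force: [-1.0, 0.3, -0.1]
width: 0.0429
finger_force: 0.0
```

```bash
python3 -c "
from e import *
stop('av17.npz')
P=cloud('scene',np.load('av17.npz')['D']);X,Y,Z=[P[...,i]*1000 for i in range(3)]
print('rod',[(y,int(np.median(Z[m]))) for y in range(50,180,12) for m in[(X>506)&(X<520)&(Y>y)&(Y<y+12)&(Z>35)&(Z<90)] if m.sum()>3])
im,D=snapshot('top');P=cloud('top',D)*1000;hsv=cv2.cvtColor(im,cv2.COLOR_RGB2HSV);h,s,v=[hsv[...,i] for i in range(3)]
red=(((h<8)|(h>170))&(s>100)&(P[...,0]>480)&(P[...,0]<640)&(abs(P[...,1])<130)).astype(np.uint8)
n,lab,stt,c=cv2.connectedComponentsWithStats(red)
for i in range(1,n):
    if stt[i,4]>5: m=lab==i;print('top red',stt[i],np.round(np.nanmedian(P[m],0)))
"
```

```text
{'time': 45.5667, 'tcp_pos': [0.5372, 0.3003, 0.1495], 'ee_rot': [-0.0028, 3.1414, 0.0027], 'contact_force': [-1.0197, 0.2945, -0.1048], 'width': 0.0429, 'finger_force': 0.0, 'qpos': [0.509, 0.3832, -0.1387, 1.0479, 0.0014, 0.5072]}
cover -x strip []
cover +x rod [(0, 48), (12, 54)]
rod [(50, 49), (62, 45), (74, 45), (86, 46), (98, 45), (110, 45), (122, 50), (134, 53), (146, 53), (158, 52), (170, 52)]
top red [343 216   6   7  34] [594. -20.  78.]
top red [343 229   6   7  34] [561. -21.  78.]
top red [343 242   7   7  37] [527. -20.  77.]
```

```bash
python3 -c "
from workcell import hand_in
print(hand_in())"
```

```text
the job is handed in; nothing more can be done
None
```

I handed the job in at about 45.6 s: the last pictures show the three stoppers upright on the turned-over cover on the tray, the empty block swung back level and the gripper clear; one flaw: the cover lay about 3° off flat on the block until the bars were gripped, because the block's hinge arms sit about 2 mm above its face.

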